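Lock the pill jars away in the windowsill medicine safe

TASK

Take the key from its rest on the swing arm, push it fully home in the keyway on top of the medicine safe, turn it clockwise to its stop to draw the hidden bolt, pull the drawer out by its handle almost as far as it goes and stand every pill jar in it. Then push the drawer fully shut, turn the key back to lock it, leave the key lying in the ramekin, and screw both captive bolt knobs clockwise to their end stops, without disturbing the other things on the sill. A jar may get knocked aside as you work: see that none is left out.

Things in the scene. Friction and masses are not known exactly. Their poses are not given: they have to be found in the camera images.
- key: steel key with blade down, standing in the slot of the brass rest at the free end of the black swing arm. Origin: centre of the underside of its flange (the shoulder). Above the origin (z up): flange 30 x 16 x 5 mm, then a flat dark bow 30 mm (key x) by 10 mm (key y) by 40 mm tall, top at z = 45 mm; grip the bow across its 10 mm. Below: flat blade 14 mm (x) by 5 mm (y), 20 mm long, then a narrower tip 10 x 3 mm, 8 mm long. 50 g. Either way round (half a turn) fits the lock.
- key_grip (a point): point on the key 30 mm above its origin, in the middle of the bow: where to grip it
- key_tip (a point): lower end of the key's blade, 28 mm below the key's origin
- key_rest (a point): fixed point in the middle of the slot of the brass key rest, level with the rest's top, 120 mm above the sill, at the robot's end of the black iron swing arm. Rest 36 x 24 x 8 mm, slot 18 x 9 mm; the point's x lies along the slot and the arm, the arm's bar runs back from the rest along the point's +x, 320 mm, top at 120 mm. Lift the key straight up at least 35 mm to free it. The arm does not move in the run.
- safe: fixed grey steel medicine safe, 200 mm deep (x), 250 mm wide (y), flat top at 90 mm; origin at the centre of its underside; its front, with the drawer, faces its own -x (100 mm from origin; the drawer's front panel stands 12 mm further out).
- keyway (a point): centre of the keyhole's mouth on top of the brass lock plug, 104 mm above the sill, 45 mm behind the safe's front. The slot is 16.5 mm (point x) by 7 mm (point y), through, and turns with the plug; the point's x lies along the slot. The key goes in straight down until its flange rests on the plug, that is until key origin meets this point. The slot lets the key turn some 0.15 rad before the plug follows.
- plug (a joint): angle of the lock plug (rad): about 0 locked (starts between 0 and 0.1), grows clockwise seen from above, stop at 1.4 = unlocked; stays where left, about 0.05 N m to turn. The drawer is free above about 1.0. The key can be pulled out straight up at any angle.
- drawer (a joint): how far the drawer is out (m): 0 shut, slides towards the safe's own -x, stop at 0.14; about 2 N to slide. Locked by the hidden bolt (up to 4 mm of play) or by either knob's pin; if a bolt is down it cannot be shut either.
- drawer_handle (a point): middle of the drawer's handle bar: round bar 10 mm thick, 100 mm long (along y), 38 mm clear of the drawer front, 55 mm above the sill; moves with the drawer. Pinch from above, fingers fore and aft of the bar.
- drawer_floor (a point): point on the drawer's inner floor (12 mm above the sill), 78 mm behind the safe's front plane when shut, axes as the safe; moves with the drawer. Inside: x from -54 to +98 mm, y from -109 to +109 mm about this point. With the drawer right out, the part x from -54 to +62 is open to the sky, and the safe's top edge (90 mm high) stands at x = +62. Its front wall is 54 mm higher than the floor, its side walls 30 mm. Room for four jars side by side along y.
- knob_left (a joint): angle of the captive bolt knob on the safe's top, on the safe's +y side (rad): starts loose, 0 to 0.25; grows clockwise seen from above; end stop at 1.4 = bolt fully home in the drawer; about 0.05 N m; stays where left. The bolt can go home only with the drawer shut.
- knob_left_grip (a point): on that knob's axis, 127 mm above the sill, where to grip: black bar 38 mm long (along the point's x, turning with the knob), 14 mm thick, top 7 mm above this point, bar 32 mm tall
- knob_right (a joint): the same for the knob on the safe's -y side
- knob_right_grip (a point): as knob_left_grip, for the other knob
- jar1: amber glass pill jar with white cap, upright, 44 mm tall, 38 mm across the cap (top 13 mm), 36 mm below, about 60 g; origin at the centre of its underside. Between two and four jars are there in a run; absent ones read None. May be gripped by body and cap together.
- jar2: amber glass pill jar with white cap, upright, 44 mm tall, 38 mm across the cap (top 13 mm), 36 mm below, about 60 g; origin at the centre of its underside. Between two and four jars are there in a run; absent ones read None. May be gripped by body and cap together.
- jar3: amber glass pill jar with white cap, upright, 44 mm tall, 38 mm across the cap (top 13 mm), 36 mm below, about 60 g; origin at the centre of its underside. Between two and four jars are there in a run; absent ones read None. May be gripped by body and cap together.
- jar4: amber glass pill jar with white cap, upright, 44 mm tall, 38 mm across the cap (top 13 mm), 36 mm below, about 60 g; origin at the centre of its underside. Between two and four jars are there in a run; absent ones read None. May be gripped by body and cap together.
- ramekin: white stoneware ramekin (loose), straight-sided bowl 92 mm across the rim, 45 mm tall, wall 5 mm; origin at the centre of its underside. The key's final place: let it drop in from low down.
- mason_jar: bystander: squat glass jar with zinc ring, 84 mm wide, 88 mm tall, origin under its centre
- egg_timer: bystander: red egg timer, 62 mm wide, 58 mm tall, origin under its centre
- reamer: bystander: wooden citrus reamer lying on the sill, 130 mm long, 40 mm tall, origin under its middle
- mug: bystander: blue mug, 76 mm wide, 85 mm tall, origin under its centre
- salt_shaker: bystander: glass salt shaker, 44 mm wide, 80 mm tall, origin under its centre
There are look-alikes about, which are no part of the job. What is shaped like the jar2 but purple is not meant. What is shaped like the jar3 but turquoise is not meant.

How it is judged:
On the way, in this order (a step that is already met when the one before it is completed fails the run):
1. the key stands fully home in the keyway (shoulder within 3 mm of the plug), lock still locked (horizontal distance between key and keyway below 0.004 m and z of key in the frame of keyway below 0.003 m and angle between key's own z axis and vertical below 0.15 rad and value of joint plug below 0.3 rad), for 0.2 s.
2. the key, fully home, has turned the plug past 1.2 rad: the bolt is drawn (horizontal distance between key and keyway below 0.004 m and z of key in the frame of keyway below 0.003 m and angle between key's own z axis and vertical below 0.15 rad and value of joint plug above 1.2 rad), for 0.2 s.
3. the drawer is pulled out more than 100 mm (value of joint drawer above 0.1 m), for 0.2 s.
4. every jar is in the open drawer, upright and let go (x of jar1 in the frame of drawer_floor between -0.058 and 0.1 m and y of jar1 in the frame of drawer_floor between -0.108 and 0.108 m and z of jar1 in the frame of drawer_floor between -0.006 and 0.03 m and contact force between each of jar1, jar2, jar3, jar4 and the fingers below 0.1 N and angle between each of jar1, jar2, jar3, jar4's own z axis and vertical below 0.3 rad and x of jar2 in the frame of drawer_floor between -0.058 and 0.1 m and y of jar2 in the frame of drawer_floor between -0.108 and 0.108 m and z of jar2 in the frame of drawer_floor between -0.006 and 0.03 m and x of jar3 in the frame of drawer_floor between -0.058 and 0.1 m and y of jar3 in the frame of drawer_floor between -0.108 and 0.108 m and z of jar3 in the frame of drawer_floor between -0.006 and 0.03 m and x of jar4 in the frame of drawer_floor between -0.058 and 0.1 m and y of jar4 in the frame of drawer_floor between -0.108 and 0.108 m and z of jar4 in the frame of drawer_floor between -0.006 and 0.03 m and value of joint drawer above 0.06 m), for 0.3 s.
5. the drawer is shut to within 6 mm (value of joint drawer below 0.006 m), for 0.2 s.
6. the key, in the keyway, has turned the plug back below 0.2 rad: locked (horizontal distance between key and keyway below 0.004 m and value of joint plug below 0.2 rad and value of joint drawer below 0.006 m), for 0.1 s.
At the end, for the whole second after the job is handed in: Every jar present stands upright (within 0.3 rad) in the drawer; the drawer is shut (within 6 mm) and locked (plug below 0.2 rad); both knobs are at their end stops (above 1.28 rad); the key lies at rest in the upright ramekin (its origin within 45 mm of the dish's axis and below 60 mm) (x of jar1 in the frame of drawer_floor between -0.058 and 0.1 m and y of jar1 in the frame of drawer_floor between -0.108 and 0.108 m and z of jar1 in the frame of drawer_floor between -0.006 and 0.03 m and contact force between each of jar1, jar2, jar3, jar4 and the fingers below 0.1 N and angle between each of jar1, jar2, jar3, jar4's own z axis and vertical below 0.3 rad and x of jar2 in the frame of drawer_floor between -0.058 and 0.1 m and y of jar2 in the frame of drawer_floor between -0.108 and 0.108 m and z of jar2 in the frame of drawer_floor between -0.006 and 0.03 m and x of jar3 in the frame of drawer_floor between -0.058 and 0.1 m and y of jar3 in the frame of drawer_floor between -0.108 and 0.108 m and z of jar3 in the frame of drawer_floor between -0.006 and 0.03 m and x of jar4 in the frame of drawer_floor between -0.058 and 0.1 m and y of jar4 in the frame of drawer_floor between -0.108 and 0.108 m and z of jar4 in the frame of drawer_floor between -0.006 and 0.03 m and value of joint drawer below 0.006 m and value of joint plug below 0.2 rad and value of joint each of knob_left, knob_right above 1.28 rad and horizontal distance between key and ramekin below 0.045 m and z of key in the frame of ramekin below 0.06 m and angle between ramekin's own z axis and vertical below 0.2 rad and linear speed of key below 0.02 m/s); the robot touches nothing.
It fails at once if a bystander (mason jar, egg timer, reamer, mug, salt shaker) is moved more than 30 mm (distance of any of mason_jar, egg_timer, reamer, mug, salt_shaker from where it was at the start of the episode above 0.03 m).
Of jar1, jar2, jar3, jar4 only 2 to 4 are there at a start; the rules pass over those that are not, and their reading is None.
At some moment in a run one of jar1, jar2, jar3, jar4 may be knocked a few centimetres aside while the robot is not near it.
It also fails if it takes over 210 s, if anything falls off the work surface, if the arm or the gripper's body presses on something with over 40 N, if the wrist force passes 120 N, or if a joint passes its speed limit or range.

ROBOT

A 7-joint arm with a two-finger parallel gripper is mounted at the origin on the work surface. World frame = base frame: x ahead of the robot, y to its left, z up, the work surface at z = 0. Lengths are in m, angles in rad, forces in N, time in s.
With the tool pointing down it reaches from about 0.425 to 1.025 m from the base axis. Payload 9.4 kg.
Tool frame: the origin (TCP) lies midway between the tips of the shut fingers; the grasp point (between the pads) lies 19 mm behind it; z points along the fingers, y is the line along which they close (so a half turn about z gives the same grasp; the last joint's range is limited). The gripper opens to 85 mm and grips with 20 to 120 N. Pads are 22 mm wide; open, the fingers measure 114 mm over their backs; the gripper's body (76 mm by 85 mm) begins 54 mm behind the grasp point. The pads swing forward as they close: fully open they stand 13 mm farther back than shut.
Start: joints at [1.083, 0.599, -0.003, 1.599, 0.002, 0.943, -0.08], TCP at [0.29, -0.665, 0.231] pointing down, gripper open.
Joint ranges: [-2.57, 2.57], [-0.35, 1.97], [-1.29, 1.29], [0.11, 2.56], [-1.05, 4.19], [0.11, 1.86], [-2.63, 2.63]. Speed limits (rad/s): [2.22, 2.22, 3.01, 3.01, 3.14, 3.14, 3.14].

INTERFACE

Orientations are given as a 3x3 rotation matrix whose columns are the frame's x, y, z axes.
In Python, from station import bot gives the robot as it stands.
- The arm moves only by the tool move_arm, never from a script. Its argument "moves" is a list of rows, each a list of 5 numbers: the shift along the tool's x, y, z in m, then the turn about the tool's z in degrees, then the finger opening in m, from 0 to 0.0854. In form: [[x, y, z, yaw, hand], ...]. A call has 1 to 12 rows; each row shifts and turns the commanded pose from where the row before left it, along the tool's axes as they then stand; what a row does not reach is not made up. A row lasts 1/12 s, in which the tool goes at most 41.7 mm and 7.16 degrees, less where a joint would pass 70% of its speed; a pose out of reach is approached as far as the arm can. A call with a gripper value outside its range is refused whole. The fingers move at their own pace and stop on an object; "squeeze" is the grip in N (left out, the last holds). Time passes only in rows, so rows that do not move let the fingers close. It gives the time, the measured TCP pose, the force, the opening and the grip force at its end, in the units of the state.
- bot.read_state(): the state, without advancing time (a new reading comes with each control period).
- bot.grab_frame(name): name is "scene" or "top"; returns a dict with "img" (400x640x3 uint8, red, green, blue), "range_z" (400x640 float32, m along the optical axis (not along the pixel's ray), 0 where there is no reading), "fov_y" (degrees; the focal length in pixels is half the picture's height over the tangent of half this angle, whatever the lens; pixels are square), "cx", "cy" (the principal point, pixels), "R" (3x3) and "t" (3): a world point X has camera coordinates R X + t. Camera axes: x right, y down, z forward; pixel columns grow to the right and rows downward; lengths in m; the calibration is good to about 2 mm. A picture is of the moment at which its call begins.
- bot.hand_in(): hands the job in; it is judged then, once.
The state is a dict: "clock": time; "joint_positions": joint angles; "qd": joint speeds; "tau": joint torques, N m; "eef_pos": TCP position; "ee_rot": TCP orientation; "force": force on the tool from outside, world axes, zero at the start; "wrist_torque": the same for the moment, N m; "width": finger opening in m; "grasp_force": force on a finger pad.
Only numpy, scipy, OpenCV 4.12 (cv2) and the standard library are available. Lean on these libraries where they do the work, as an engineer would, in place of code of your own. Each camera call takes 0.05 s, during which the arm holds its last target. There are 200 camera calls.

## Working session

There is one attempt and no reset: what is moved stays moved. The work goes in short steps, Python scripts to look and compute and a tool call to move; the robot and the scene stay as the last step left them, time stands still between calls to the robot, and variables do not carry over. Pictures are saved under pics/ and viewed, at most 14 in all, crops included, and the job is handed in when it is done.

Besides the shell and the picture viewer there is one more tool, called after "Request:" by a JSON object that holds its "method" and its "body", one argument or row to a line. move_arm: Moves the arm, as the interface text tells. Its arguments: {"type":"object","properties":{"moves":{"type":"array"},"squeeze":{"type":"number"}},"required":["moves"]}

```bash
ls; mkdir -p pics; cat > h.py <<'E'
import numpy as np,cv2
from station import bot
def save(f,name,box=None,scale=1):
    im=cv2.cvtColor(f["img"],cv2.COLOR_RGB2BGR)
    if box: im=im[box[1]:box[3],box[0]:box[2]]
    im=cv2.resize(im,None,fx=scale,fy=scale,interpolation=cv2.INTER_CUBIC)
    cv2.imwrite("pics/"+name,im)
def foc(f): return 200/np.tan(np.radians(f["fov_y"])/2)
def ray(f,u,v):
    d=np.array([(u-f["cx"])/foc(f),(v-f["cy"])/foc(f),1]); R=np.array(f["R"]);t=np.array(f["t"])
    return -R.T@t, R.T@d
def onz(f,u,v,z):
    o,d=ray(f,u,v); return o+d*(z-o[2])/d[2]
def cloud(f):
    v,u=np.mgrid[0:400,0:640]; z=f["range_z"]
    P=np.stack([(u-f["cx"])/foc(f)*z,(v-f["cy"])/foc(f)*z,z],-1)
    P=(P-np.array(f["t"]))@np.array(f["R"]); P[z==0]=np.nan
    return P
def proj(f,X):
    c=np.array(f["R"])@np.array(X)+np.array(f["t"]); return c[:2]/c[2]*foc(f)+np.array([f["cx"],f["cy"]])
E
python3 - <<'E'
from h import *
import pickle
for n in("scene","top"):
    f=bot.grab_frame(n); pickle.dump(f,open(n+".pkl","wb")); save(f,n+"0.png",scale=1.25)
    print(n,f["fov_y"],f["cx"],f["cy"],np.round(-np.array(f["R"]).T@f["t"],3),np.round(f["R"],2).tolist(), (f["range_z"]==0).mean())
s=bot.read_state();print({k:np.round(v,3).tolist() for k,v in s.items()})
E
```

```text
pics
scene 46.5067421394052 316.7637950302125 200.79896892670808 [ 1.099 -0.727  1.073] [[0.8, 0.6, -0.01], [0.42, -0.57, -0.7], [-0.43, 0.55, -0.71]] 0.0060078125
top 43.625463721197036 323.2118127041484 202.92935059812314 [0.373 0.032 1.893] [[-0.02, -1.0, 0.0], [-1.0, 0.02, -0.08], [0.08, -0.0, -1.0]] 0.00412109375
{'clock': 0.1, 'joint_positions': [1.083, 0.6, -0.003, 1.6, 0.002, 0.943, -0.08], 'qd': [0.002, -0.0, 0.001, -0.003, 0.0, 0.002, -0.002], 'tau': [0.007, -77.799, 1.57, -25.863, 0.013, 0.006, 0.0], 'eef_pos': [0.289, -0.664, 0.23], 'ee_rot': [[0.917, 0.399, -0.001], [0.399, -0.917, 0.001], [-0.0, -0.001, -1.0]], 'force': [0.31, 0.16, -0.112], 'wrist_torque': [-0.048, -0.081, 0.0], 'grasp_force': 0.0, 'width': 0.086}
```

View pics/scene0.png

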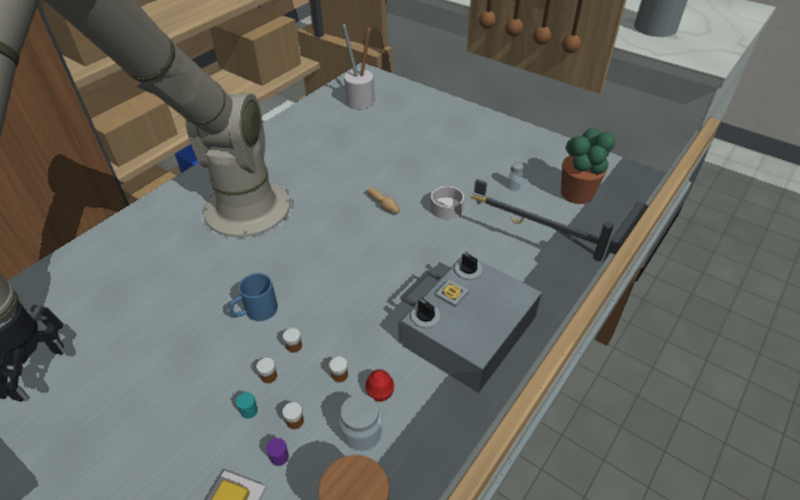

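View pics/top0.png

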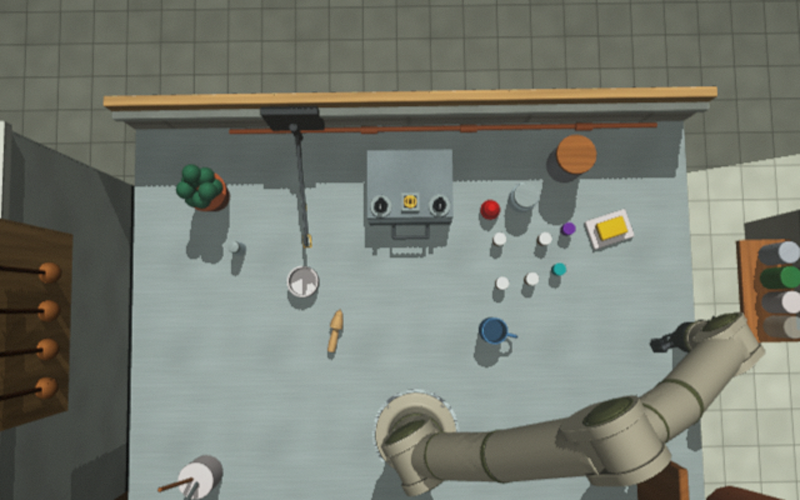

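Four white-capped jars are at top (499,239), (544,239), (502,284), (532,279). The key is at top (308,240), the ramekin at (303,282) and the safe at (409,185). Next I'll zoom in and measure.

```bash
python3 - <<'E'
from h import *
import pickle
T=pickle.load(open("top.pkl","rb"));S=pickle.load(open("scene.pkl","rb"))
a=cv2.cvtColor(T["img"],cv2.COLOR_RGB2BGR)[110:230,225:375]
b=cv2.cvtColor(S["img"],cv2.COLOR_RGB2BGR)[135:275,310:440]
im=np.zeros((600,800,3),np.uint8)
A=cv2.resize(a,None,fx=2.66,fy=2.66,interpolation=cv2.INTER_CUBIC); B=cv2.resize(b,None,fx=3,fy=3,interpolation=cv2.INTER_CUBIC)
im[:A.shape[0],:A.shape[1]]=A; im[:B.shape[0],400:400+B.shape[1]]=B[:, :400]
cv2.imwrite("pics/crop1.png",im)
P=cloud(T)
hsv=cv2.cvtColor(T["img"],cv2.COLOR_RGB2HSV)
z=P[...,2]
print("table z",np.nanmedian(z[200:260,200:300]))
# objects by height
m=((z>0.03)&(z<0.2)&(P[...,0]>0.3)&(P[...,0]<0.95)).astype(np.uint8)
n,l,st,c=cv2.connectedComponentsWithStats(m)
for i in range(1,n):
    if st[i,4]>20:
        k=l==i; zt=np.percentile(z[k],90)
        kk=k&(z>zt-0.006)
        Q=P[kk]; (rc,rs,ra)=cv2.minAreaRect(Q[:,:2].astype(np.float32))
        print(np.round(c[i]),st[i,4],"z",round(zt,3),"mean",Q[:,:2].mean(0).round(3),"rect",np.round(rc,3),np.round(rs,3),round(ra,1),"rgb",T["img"][kk].mean(0).round())
E
```

```text
table z 0.0011447803508921202
[328.  94.] 9317 z 0.186 mean [0.936 0.09 ] rect [ 0.929 -0.001] [0.037 1.7  ] 0.2 rgb [66. 57. 43.]
[ 12. 139.] 1799 z 0.183 mean [0.789 1.137] rect [0.774 1.134] [0.27  0.024] 2.2 rgb [145. 148. 138.]
[458. 126.] 1051 z 0.153 mean [ 0.801 -0.469] rect [ 0.798 -0.469] [0.11  0.111] 35.6 rgb [156. 101.  57.]
[328. 150.] 4139 z 0.099 mean [0.711 0.006] rect [0.734 0.005] [0.248 0.201] 89.4 rgb [121. 131. 125.]
[163. 152.] 1016 z 0.195 mean [0.719 0.594] rect [0.716 0.593] [0.097 0.092] 49.0 rgb [44. 84. 61.]
[419. 157.] 428 z 0.093 mean [ 0.696 -0.333] rect [ 0.696 -0.333] [0.066 0.071] 50.6 rgb [152. 166. 161.]
[392. 166.] 160 z 0.059 mean [ 0.665 -0.235] rect [ 0.661 -0.234] [0.034 0.034] 89.2 rgb [178.  39.  36.]
[489. 182.] 309 z 0.044 mean [ 0.599 -0.599] rect [ 0.6   -0.598] [0.052 0.084] 16.3 rgb [210. 179.  46.]
[604. 183.] 248 z 0.193 mean [ 0.574 -0.96 ] rect [ 0.573 -0.96 ] [0.055 0.009] 0.2 rgb [71. 72. 64.]
[455. 182.] 89 z 0.05 mean [ 0.6   -0.468] rect [ 0.6   -0.469] [0.034 0.03 ] 19.7 rgb [114.  72. 151.]
[ 50. 227.] 1165 z 0.188 mean [0.
[... 294 characters left out ...]
82 mean [0.559 0.524] rect [0.557 0.525] [0.029 0.029] 88.5 rgb [148. 162. 158.]
[447. 214.] 88 z 0.049 mean [ 0.481 -0.437] rect [ 0.48  -0.434] [0.033 0.034] 88.7 rgb [ 55. 159. 155.]
[241. 224.] 129 z 0.052 mean [0.455 0.329] rect [0.457 0.328] [0.085 0.089] 89.5 rgb [174. 173. 170.]
[426. 222.] 85 z 0.049 mean [ 0.452 -0.352] rect [ 0.451 -0.351] [0.033 0.035] 0.2 rgb [205. 209. 205.]
[402. 226.] 83 z 0.05 mean [ 0.441 -0.262] rect [ 0.441 -0.262] [0.034 0.031] 6.1 rgb [209. 212. 208.]
[269. 257.] 93 z 0.042 mean [0.334 0.227] rect [0.34  0.229] [0.028 0.048] 83.4 rgb [186. 152. 100.]
[395. 259.] 81 z 0.088 mean [ 0.324 -0.23 ] rect [ 0.32  -0.233] [0.073 0.036] 89.0 rgb [ 87. 120. 142.]
```

View pics/crop1.png

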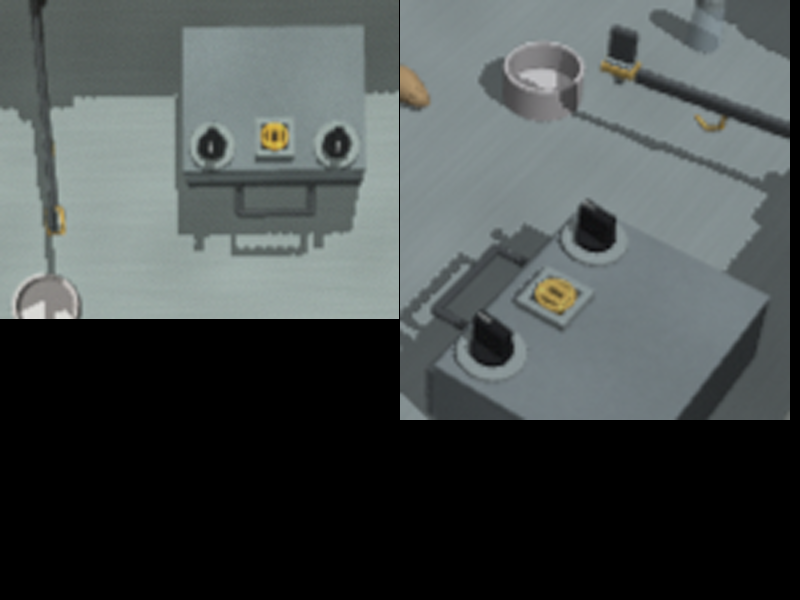

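```bash
cat >> h.py <<'E'
def tri(fs,ps):
    A=np.zeros((3,3));b=np.zeros(3)
    for f,p in zip(fs,ps):
        o,d=ray(f,*p); d/=np.linalg.norm(d); M=np.eye(3)-np.outer(d,d); A+=M;b+=M@o
    return np.linalg.solve(A,b)
def axis(p):
    c=p.mean(0); w,v=np.linalg.eigh(np.cov((p-c).T)); return c,v[:,1],np.sqrt(w)
E
python3 - <<'E'
from h import *
import pickle
T=pickle.load(open("top.pkl","rb"));S=pickle.load(open("scene.pkl","rb"))
for n,f,roi in(("top",T,(60,260,220,380)),("scene",S,(120,300,300,460))):
    P=cloud(f);H=cv2.cvtColor(f["img"],cv2.COLOR_RGB2HSV);z=P[...,2]
    R=np.zeros((400,640),bool);R[roi[0]:roi[1],roi[2]:roi[3]]=True
    st=R&(abs(P[...,1])<0.1)&(P[...,0]>0.72)&(P[...,0]<0.8)
    print(n,"safe top z",np.nanmedian(z[st]))
    y=R&(H[...,0]>15)&(H[...,0]<32)&(H[...,1]>110)&(H[...,2]>90)
    nn,l,s,c=cv2.connectedComponentsWithStats(y.astype(np.uint8))
    for i in range(1,nn):
        if s[i,4]>3: 
            k=l==i; print(" brass",s[i],c[i].round(2),"med P",np.nanmedian(P[k],0).round(4))
    d=R&(H[...,2]<60)&(z>0.118)&(z<0.18)&(P[...,0]<0.68)
    nn,l,s,c=cv2.connectedComponentsWithStats(d.astype(np.uint8))
    for i in range(1,nn):
        if s[i,4]>6:
            k=l==i;cc,v,w=axis(P[k][:,:2]);print(" dark",s[i],c[i].round(2),"P",P[k].mean(0).round(4),"z",np.nanpercentile(z[k],[10,90]).round(3),"ax",np.degrees(np.arctan2(v[1],v[0])).round(1),w.round(4))
    # safe edges
    sp=(z>0.085)&(z<0.1)&(abs(P[...,1])<0.2)&(P[...,0]<0.86)&(P[...,0]>0.55)
    sp=cv2.morphologyEx(sp.astype(np.uint8),cv2.MORPH_OPEN,np.ones((3,3)))>0
    r=cv2.minAreaRect(P[sp][:,:2].astype(np.float32));print(" safe",r)
    bar=R&(z>0.095)&(z<0.135)&(P[...,1]>0.22)&(P[...,1]<0.4)&(P[...,0]>0.6)&(P[...,0]<.85)
    if bar.sum()>10: cc,v,w=axis(P[bar][:,:2]);print(" bar",bar.sum(),cc.round(4),np.degrees(np.arctan2(v[1],v[0])),w.round(3))
# mutual calibration via caps
E
```

```text
top safe top z 0.09028418607539875
 brass [ 220   72  160   11 1296] [299.54  77.43] med P [0.9524 0.0993 0.2096]
 brass [323 156  10  10  81] [327.69 160.8 ] med P [0.6794 0.006  0.1025]
 brass [248 189   1   9   9] [248. 193.] med P [0.5634 0.2929 0.1225]
 brass [265 249   9  11  67] [269.63 254.97] med P [0.3409 0.2255 0.0349]
 dark [303 159   4   9  22] [304.77 162.14] P [0.6696 0.0889 0.1324] z [0.127 0.14 ] ax -169.9 [0.0035 0.0084]
 dark [350 159   5   9  28] [351.64 162.61] P [ 0.6648 -0.0778  0.1347] z [0.128 0.14 ] ax 175.5 [0.0046 0.0096]
 safe ((0.7351846694946289, 0.004781559109687805), (0.24860908091068268, 0.20245471596717834), 89.36399841308594)
 bar 222 [0.7211 0.3162] -174.5863796081641 [0.003 0.073]
scene safe top z 0.08954619725515171
 brass [378 156  12   5  25] [383.2  158.28] med P [0.5724 0.2925 0.1177]
 brass [409 174   4   4   4] [410.5 175.5] med P [0.6665 0.3083 0.084 ]
 brass [355 228  14  11 109] [361.39 232.9 ] med P [0.6817 0.003  0.103 ]
 dark [380 145   9  11  70] [383.83 150.29] P [0.5684 0.2987 0.1447] z [0.131 0.159] ax -171.0 [0.0026 0.0076]
 dark [370 204   9   8  48] [374.17 207.06] P [0.6685 0.0854 0.1283] z [0.12  0.135] ax 177.2 [0.0025 0.0077]
 dark [334 240  10  10  54] [338.72 244.09] P [ 0.6661 -0.0837  0.1289] z [0.122 0.135] ax 178.4 [0.0032 0.0086]
 safe ((0.7335766553878784, 0.005015581846237183), (0.2537679672241211, 0.20278111100196838), 89.76187896728516)
 bar 420 [0.7155 0.3133] -174.59433370490336 [0.003 0.064]
```

Request:
{"method": "move_arm", "body": {
  "moves": [
    [0.025,-0.03,-0.006,0,0.05],
    [0.025,-0.03,-0.006,0,0.05],
    [0.025,-0.03,-0.006,0,0.05],
    [0.025,-0.03,-0.006,0,0.05],
    [0.025,-0.03,-0.006,0,0.05],
    [0.025,-0.03,-0.006,0,0.05],
    [0.025,-0.03,-0.006,0,0.05],
    [0.025,-0.03,-0.006,0,0.05],
    [0.025,-0.03,-0.006,0,0.05],
    [0.025,-0.03,-0.006,0,0.05],
    [0.025,-0.03,-0.006,0,0.05],
    [0.025,-0.03,-0.006,0,0.05]
  ]
}}

```text
clock: 1.1
eef_pos: [0.4207, -0.213, 0.3035]
ee_rot: [[0.917, 0.399, -0.0], [0.399, -0.917, -0.0], [-0.0, 0.0, -1.0]]
force: [1.0, 0.4, -0.5]
width: 0.0502
grasp_force: 0.0
```

Request:
{"method": "move_arm", "body": {
  "moves": [
    [0.027,-0.031,0,0,0.05],
    [0.027,-0.031,0,0,0.05],
    [0.027,-0.031,0,0,0.05],
    [0.027,-0.031,0,0,0.05],
    [0.027,-0.031,0,0,0.05],
    [0.027,-0.031,0,0,0.05],
    [0.027,-0.031,0,0,0.05],
    [0.027,-0.031,0,0,0.05],
    [0.027,-0.031,0,0,0.05],
    [0.027,-0.031,0,0,0.05],
    [0,0,0,-7,0.05],
    [0,0,0,-7,0.05]
  ]
}}

```text
clock: 2.1
eef_pos: [0.5442, 0.1808, 0.3026]
ee_rot: [[0.787, 0.617, -0.001], [0.617, -0.787, 0.001], [-0.0, -0.001, -1.0]]
force: [-0.5, -1.4, -0.7]
width: 0.0501
grasp_force: 0.0
```

Request:
{"method": "move_arm", "body": {
  "moves": [
    [0,0,0,-7,0.05],
    [0,0,0,-7,0.05],
    [0,0,0,-7,0.05],
    [0,0,0,-7,0.05],
    [0,0,0,-7,0.05],
    [0,0,0,-7,0.05],
    [0,0,0,-7,0.05],
    [0,0,0,-7,0.05],
    [0,0,0,-7,0.05],
    [0,0,0,-7,0.05],
    [0,0,0,-7,0.05],
    [0,0,0,-7,0.05]
  ]
}}

```text
clock: 3.1
eef_pos: [0.5443, 0.177, 0.303]
ee_rot: [[-0.528, 0.849, -0.001], [0.849, 0.528, -0.0], [0.0, -0.001, -1.0]]
force: [0.1, -0.0, 0.5]
width: 0.0497
grasp_force: 0.0
```

```bash
cat >> h.py <<'E'
def go(x,y,z,yaw):
    "tool-axis shift (before turn) and turn in deg to reach target; yaw = world heading of tool x, deg"
    s=bot.read_state();R=np.array(s["ee_rot"]);p=np.array(s["eef_pos"])
    cur=np.degrees(np.arctan2(R[1,0],R[0,0])); t=-((yaw-cur+180)%360-180)
    d=np.array([x,y,z])-p
    th=np.radians(yaw);R2=np.array([[np.cos(th),np.sin(th),0],[np.sin(th),-np.cos(th),0],[0,0,-1]])
    print("clock",round(s["clock"],2),"pos",p.round(4),"yaw",cur.round(2),"w",round(s["width"],4),"gf",round(s["grasp_force"],1),"q7",round(s["joint_positions"][6],2),"tilt",np.round(R[2],3))
    print("turn",t.round(2),"shift now",(R.T@d*1000).round(1),"after turn",(R2.T@d*1000).round(1),"mm")
E
python3 - <<'E'
from h import *
import pickle
T=pickle.load(open("top.pkl","rb"));S=pickle.load(open("scene.pkl","rb"))
print("plug tri",tri([T,S],[(327.69,160.8),(361.39,232.9)]))
for f in(T,S):
    P=cloud(f);z=P[...,2]
    k=(z>0.15)&(z<0.18)&(abs(P[...,0]-.567)<.04)&(abs(P[...,1]-.297)<.04)
    v,u=np.where(k);print(k.sum(),P[k].mean(0).round(4),(u.mean(),v.mean()),P[k].min(0).round(3),P[k].max(0).round(3),onz(f,u.mean(),v.mean(),.165))
go(0.567,0.297,0.20,185.4)
E
```

```text
plug tri [0.67907145 0.00682897 0.09792845]
29 [0.5666 0.3015 0.1636] (np.float64(243.75862068965517), np.float64(190.93103448275863)) [0.552 0.297 0.155] [0.58  0.308 0.173] [0.56639146 0.30128627 0.165     ]
45 [0.5669 0.2998 0.1599] (np.float64(384.02222222222224), np.float64(146.13333333333333)) [0.552 0.29  0.15 ] [0.58  0.309 0.169] [0.56988847 0.29401366 0.165     ]
clock 3.1 pos [0.5443 0.177  0.303 ] yaw 121.87 w 0.0497 gf 0.0 q7 -0.19 tilt [ 0.    -0.001 -1.   ]
turn -63.53 shift now [ 90.   82.7 102.9] after turn [-33.9 117.4 103. ] mm
```

Request:
{"method": "move_arm", "body": {
  "moves": [
    [0,0,0,-7.06,0.05],
    [0,0,0,-7.06,0.05],
    [0,0,0,-7.06,0.05],
    [0,0,0,-7.06,0.05],
    [0,0,0,-7.06,0.05],
    [0,0,0,-7.06,0.05],
    [0,0,0,-7.06,0.05],
    [0,0,0,-7.06,0.05],
    [0,0,0,-7.06,0.05],
    [0,0,0,0,0.05]
  ]
}}

```text
clock: 3.93
eef_pos: [0.5445, 0.1768, 0.3027]
ee_rot: [[-0.996, -0.094, -0.001], [-0.094, 0.996, 0.0], [0.001, 0.0, -1.0]]
force: [0.4, -0.1, -0.9]
width: 0.0497
grasp_force: 0.0
```

Request:
{"method": "move_arm", "body": {
  "moves": [
    [-0.0112,0.04,0.02,0,0.05],
    [-0.0112,0.04,0.02,0,0.05],
    [-0.0112,0.04,0.02,0,0.05],
    [0,0,0.02,0,0.05],
    [0,0,0.02,0,0.05],
    [0,0,0,0,0.05],
    [0,0,0,0,0.05]
  ]
}}

```text
clock: 4.52
eef_pos: [0.5647, 0.2876, 0.2083]
ee_rot: [[-0.996, -0.086, -0.002], [-0.086, 0.996, -0.001], [0.002, -0.001, -1.0]]
force: [-0.2, 0.5, 1.0]
width: 0.0501
grasp_force: 0.0
```

```bash
python3 - <<'E'
from h import *
go(0.5665,0.300,0.131,185.4)
f=bot.grab_frame("scene"); save(f,"s1.png",(340,90,440,180),6)
E
```

```text
clock 4.52 pos [0.5647 0.2876 0.2083] yaw -175.05 w 0.0501 gf 0.0 q7 0.52 tilt [ 0.002 -0.001 -1.   ]
turn -0.45 shift now [-3.  12.3 77.2] after turn [-3.  12.2 77.3] mm
```

View pics/s1.png

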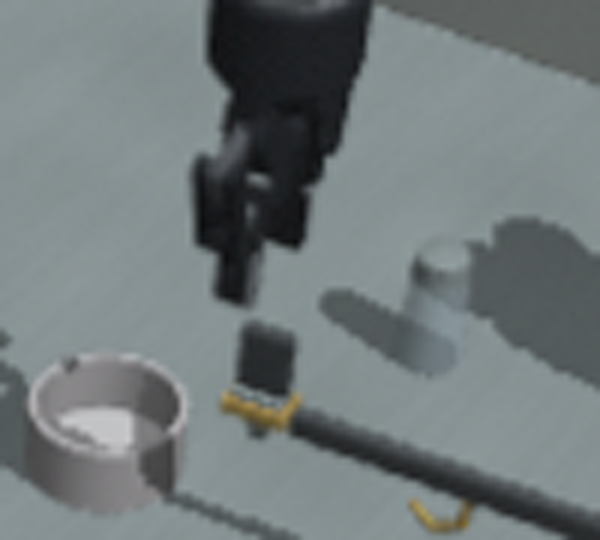

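The crop shows the fingers just above the bow at (268,355), with the hand about 12 mm short in y. I'll correct that, descend and grip.

Request:
{"method": "move_arm", "body": {
  "moves": [
    [-0.003,0.012,0,-0.4,0.05],
    [0,0,0,0,0.05],
    [0,0,0,0,0.05],
    [0,0,0.02,0,0.05],
    [0,0,0.02,0,0.05],
    [0,0,0.02,0,0.05],
    [0,0,0.017,0,0.05],
    [0,0,0,0,0.05],
    [0,0,0,0,0.05],
    [0,0,0,0,0.05]
  ]
}}

```text
clock: 5.4
eef_pos: [0.5675, 0.3007, 0.1333]
ee_rot: [[-0.995, -0.095, 0.001], [-0.095, 0.995, 0.001], [-0.001, 0.001, -1.0]]
force: [0.1, 0.8, 0.3]
width: 0.0497
grasp_force: 0.0
```

```bash
python3 - <<'E'
from h import *
go(0.5665,0.300,0.131,185.4)
print(bot.read_state()["force"])
E
```

```text
clock 5.4 pos [0.5675 0.3007 0.1333] yaw -174.53 w 0.0497 gf 0.0 q7 0.44 tilt [-0.001  0.001 -1.   ]
turn 0.07 shift now [ 1.1 -0.6  2.3] after turn [ 1.1 -0.6  2.3] mm
[0.10732229 0.82331777 0.2586495 ]
```

Request:
{"method": "move_arm", "body": {
  "moves": [
    [0.001,0,0.002,0,0.05],
    [0,0,0,0,0],
    [0,0,0,0,0],
    [0,0,0,0,0],
    [0,0,0,0,0],
    [0,0,0,0,0],
    [0,0,0,0,0],
    [0,0,0,0,0]
  ],
  "squeeze": 60
}}

```text
clock: 6.07
eef_pos: [0.5663, 0.3006, 0.1306]
ee_rot: [[-0.995, -0.096, 0.001], [-0.096, 0.995, 0.001], [-0.001, 0.001, -1.0]]
force: [-0.4, 0.5, 6.3]
width: 0.0093
grasp_force: 60.9
```

Request:
{"method": "move_arm", "body": {
  "moves": [
    [0,0,-0.015,0,0],
    [0,0,-0.015,0,0],
    [0,0,-0.015,0,0],
    [0,0,-0.015,0,0],
    [0,0,-0.02,0,0],
    [0,0,0,0,0],
    [0,0,0,0,0]
  ]
}}

```text
clock: 6.65
eef_pos: [0.5667, 0.3, 0.212]
ee_rot: [[-0.995, -0.095, 0.003], [-0.095, 0.995, 0.001], [-0.003, 0.0, -1.0]]
force: [-0.0, -0.7, -0.5]
width: 0.0091
grasp_force: 60.2
```

```bash
python3 - <<'E'
from h import *
go(0.680,0.005,0.18,180)
f=bot.grab_frame("scene"); save(f,"s2.png",(340,90,440,180),6)
E
```

```text
clock 6.65 pos [0.5667 0.3    0.212 ] yaw -174.56 w 0.0091 gf 60.2 q7 0.52 tilt [-0.003  0.    -1.   ]
turn 5.44 shift now [ -84.7 -304.4   32.1] after turn [-113.3 -295.    32. ] mm
```

View pics/s2.png

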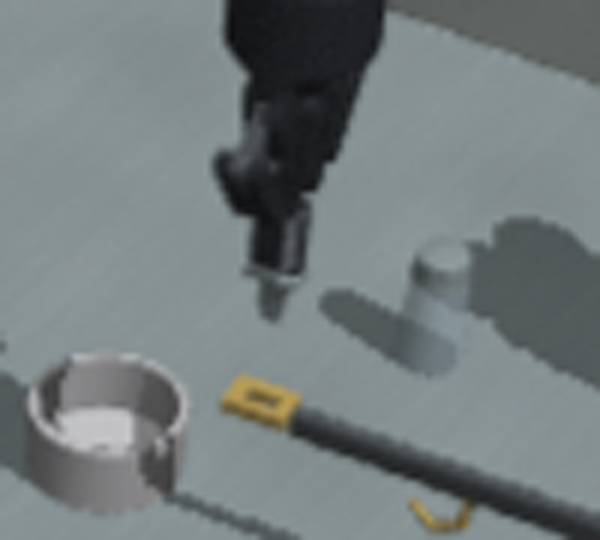

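The key is held upright, with its flange at (272,275) and tip at (271,318); the empty rest is at (262,398). I'll carry it to hover over the keyway.

Request:
{"method": "move_arm", "body": {
  "moves": [
    [0,0,0,4.2,0],
    [0,0,0,4.2,0],
    [-0.011,-0.037,0,0,0],
    [-0.011,-0.037,0,0,0],
    [-0.011,-0.037,0,0,0],
    [-0.011,-0.037,0,0,0],
    [-0.011,-0.037,0,0,0],
    [-0.011,-0.037,0,0,0],
    [-0.011,-0.037,0,0,0],
    [-0.011,-0.03,0,0,0],
    [0,0,0,0,0],
    [0,0,0,0,0]
  ]
}}

```text
clock: 7.7
eef_pos: [0.6391, 0.0037, 0.2087]
ee_rot: [[-0.998, 0.056, -0.002], [0.056, 0.998, -0.001], [0.002, -0.001, -1.0]]
force: [-1.0, 0.4, -0.1]
width: 0.0091
grasp_force: 60.2
```

```bash
python3 - <<'E'
from h import *
import pickle
go(0.680,0.0055,0.16,177)
T=pickle.load(open("top.pkl","rb"));S=pickle.load(open("scene.pkl","rb"))
print(onz(T,327.69,160.8,.104),onz(S,361.39,232.9,.104))
for f,(c,r) in((T,(327.7,160.8)),(S,(361.4,232.9))):
    c0,r0=int(c)-9,int(r)-9
    k=8;I=cv2.resize(f["img"][r0:r0+19,c0:c0+19],None,fx=k,fy=k,interpolation=cv2.INTER_CUBIC)
    H=cv2.cvtColor(I,cv2.COLOR_RGB2HSV)
    yel=((H[...,1]>110)&(H[...,2]>80)).astype(np.uint8)
    n,l,s,_=cv2.connectedComponentsWithStats(yel);j=1+np.argmax(s[1:,4]);hull=cv2.convexHull(cv2.findContours((l==j).astype(np.uint8),0,2)[0][0])
    M=np.zeros_like(yel);cv2.fillPoly(M,[hull],1)
    m=cv2.moments(M);cx,cy=m['m10']/m['m00'],m['m01']/m['m00']
    toP=lambda u,v:onz(f,c0+(u+.5)/k-.5,r0+(v+.5)/k-.5,.104)
    print("hull centre",toP(cx,cy))
    d=((M>0)&(H[...,2]<110)).astype(np.uint8);n,l,s,c2=cv2.connectedComponentsWithStats(d)
    for i in range(1,n):
        if s[i,4]>60:
            v,u=np.where(l==i);Q=np.array([toP(a,b)[:2] for a,b in zip(u,v)]);cc,ax,w=axis(Q);print(s[i,4],cc.round(4),np.degrees(np.arctan(ax[1]/ax[0])).round(1),w)
E
```

```text
clock 7.7 pos [0.6391 0.0037 0.2087] yaw 176.8 w 0.0091 gf 60.2 q7 0.86 tilt [ 0.002 -0.001 -1.   ]
turn -0.2 shift now [-40.9   4.1  48.6] after turn [-40.8   3.9  48.7] mm
[0.67794229 0.00684178 0.104     ] [0.6817719 0.0023423 0.104    ]
hull centre [0.67757245 0.00684973 0.104     ]
280 [0.6777 0.0068] -3.2 [0.00156202 0.00298093]
hull centre [0.68199949 0.00209286 0.104     ]
297 [0.6805 0.0051] -6.6 [0.00111    0.00339686]
73 [ 0.6795 -0.0076] -2.5 [0.00062083 0.00151941]
```

Request:
{"method": "move_arm", "body": {
  "moves": [
    [-0.02,0.002,0,0,0],
    [-0.0195,0,0,0,0],
    [0,0,0.025,0,0],
    [0,0,0.024,0,0],
    [0,0,0,0,0],
    [0,0,0,0,0],
    [0,0,0,0,0]
  ]
}}

```text
clock: 8.28
eef_pos: [0.6789, 0.0083, 0.162]
ee_rot: [[-0.999, 0.049, 0.0], [0.049, 0.999, 0.001], [-0.0, 0.001, -1.0]]
force: [0.5, 0.1, 0.1]
width: 0.0094
grasp_force: 60.2
```

```bash
python3 - <<'E'
from h import *
import pickle
go(0.678,0.006,0.16,177)
f=bot.grab_frame("scene"); pickle.dump(f,open("s3.pkl","wb"));save(f,"s3.png",(325,190,405,250),10)
s=bot.read_state();p=np.array(s["eef_pos"])
for dz in (0,-.0105,-.0185): print(dz,((proj(f,p+[0,0,dz])-[325,190])*10).round())
print("kw pred",((proj(f,[.678,.006,.104])-[325,190])*10).round())
E
```

```text
clock 8.28 pos [0.6789 0.0083 0.162 ] yaw 177.17 w 0.0094 gf 60.2 q7 0.84 tilt [-0.     0.001 -1.   ]
turn 0.17 shift now [ 0.7 -2.4  2. ] after turn [ 0.7 -2.4  2. ] mm
0 [379. 268.]
-0.0105 [377. 294.]
-0.0185 [375. 314.]
kw pred [360. 415.]
```

View pics/s3.png

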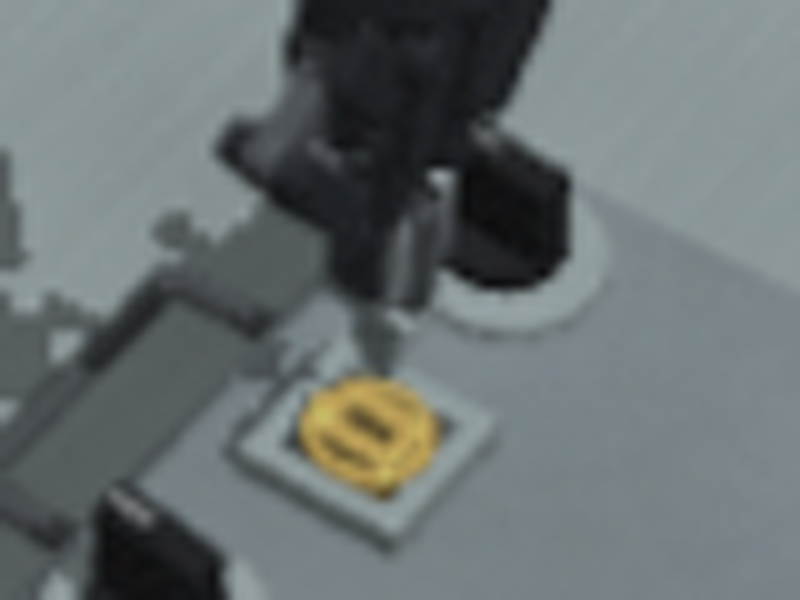

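The tip is at about (378,372) and the keyway centre at (369,432). Both sit off their predicted pixels by the same amount, so the keyway is near (0.678, 0.006). I'll align and insert gently.

Request:
{"method": "move_arm", "body": {
  "moves": [
    [0.0007,-0.0024,0,0,0],
    [0,0,0,0,0],
    [0,0,0,0,0],
    [0,0,0.008,0,0],
    [0,0,0.008,0,0],
    [0,0,0.004,0,0],
    [0,0,0.004,0,0],
    [0,0,0.003,0,0],
    [0,0,0,0,0]
  ]
}}

```text
clock: 9.08
eef_pos: [0.678, 0.0047, 0.1332]
ee_rot: [[-0.999, 0.051, -0.0], [0.051, 0.999, 0.0], [0.001, 0.0, -1.0]]
force: [0.9, 0.0, -1.4]
width: 0.0092
grasp_force: 60.1
```

```bash
python3 - <<'E'
from h import *
go(0.678,0.006,0.1146,177)
print(bot.read_state()["force"])
E
```

```text
clock 9.08 pos [0.678  0.0047 0.1332] yaw 177.09 w 0.0092 gf 60.1 q7 0.81 tilt [ 0.001  0.    -1.   ]
turn 0.09 shift now [ 0.   1.3 18.6] after turn [ 0.   1.3 18.6] mm
[ 0.86684946  0.02701655 -1.44848249]
```

Request:
{"method": "move_arm", "body": {
  "moves": [
    [0,0.001,0,0,0],
    [0,0,0.004,0,0],
    [0,0,0.004,0,0],
    [0,0,0.004,0,0],
    [0,0,0.003,0,0],
    [0,0,0,0,0]
  ]
}}

```text
clock: 9.58
eef_pos: [0.678, 0.0055, 0.1183]
ee_rot: [[-0.999, 0.051, -0.0], [0.051, 0.999, 0.0], [0.0, 0.0, -1.0]]
force: [1.6, 0.1, -0.7]
width: 0.0091
grasp_force: 60.1
```

Request:
{"method": "move_arm", "body": {
  "moves": [
    [0,0,0.002,0,0],
    [0,0,0.002,0,0],
    [0,0,0.001,0,0],
    [0,0,0,0,0],
    [0,0,0,0,0]
  ]
}}

```text
clock: 10.0
eef_pos: [0.6781, 0.0056, 0.1145]
ee_rot: [[-0.999, 0.051, 0.0], [0.051, 0.999, -0.0], [-0.0, -0.0, -1.0]]
force: [-0.6, -0.8, 4.9]
width: 0.0095
grasp_force: 60.9
```

Request:
{"method": "move_arm", "body": {
  "moves": [
    [0,0,0,0,0],
    [0,0,0,0,0],
    [0,0,0,0,0],
    [0,0,0,5,0],
    [0,0,0,5,0],
    [0,0,0,5,0],
    [0,0,0,5,0],
    [0,0,0,5,0],
    [0,0,0,5,0],
    [0,0,0,0,0]
  ],
  "squeeze": 80
}}

```text
clock: 10.83
eef_pos: [0.6783, 0.0058, 0.1146]
ee_rot: [[-0.837, 0.546, 0.001], [0.546, 0.837, -0.0], [-0.001, 0.0, -1.0]]
force: [-0.5, 0.3, 4.7]
width: 0.009
grasp_force: 78.6
```

Request:
{"method": "move_arm", "body": {
  "moves": [
    [0,0,0,6,0],
    [0,0,0,6,0],
    [0,0,0,6,0],
    [0,0,0,6,0],
    [0,0,0,6,0],
    [0,0,0,6,0],
    [0,0,0,6,0],
    [0,0,0,6,0],
    [0,0,0,6,0],
    [0,0,0,3,0],
    [0,0,0,0,0],
    [0,0,0,0,0]
  ]
}}

```text
clock: 11.83
eef_pos: [0.6786, 0.0062, 0.1146]
ee_rot: [[-0.006, 1.0, 0.001], [1.0, 0.006, 0.0], [0.0, 0.001, -1.0]]
force: [1.3, 1.4, 6.6]
width: 0.0089
grasp_force: 78.9
```

```bash
python3 - <<'E'
from h import *
go(0.678,0.006,0.1146,90)
s=bot.read_state();print(s["force"],s["wrist_torque"])
E
```

```text
clock 11.83 pos [0.6786 0.0062 0.1146] yaw 90.34 w 0.0089 gf 78.9 q7 -0.42 tilt [ 0.     0.001 -1.   ]
turn 0.34 shift now [-0.2 -0.6 -0. ] after turn [-0.2 -0.6 -0. ] mm
[1.32727804 1.38058667 6.63171016] [ 0.20914021 -0.05782608  0.03940815]
```

Request:
{"method": "move_arm", "body": {
  "moves": [
    [0,0,0,2,0],
    [0,0,0,2,0],
    [0,0,0,0,0],
    [0,0,0,0,0],
    [0,0,0,0,0]
  ]
}}

```text
clock: 12.25
eef_pos: [0.6786, 0.0062, 0.1146]
ee_rot: [[0.063, 0.998, 0.001], [0.998, -0.063, 0.001], [0.001, 0.001, -1.0]]
force: [0.4, 1.4, 5.9]
width: 0.009
grasp_force: 79.0
```

```bash
python3 - <<'E'
from h import *
go(0.678,0.006,0.1146,90)
s=bot.read_state();print(s["force"],s["wrist_torque"])
E
```

```text
clock 12.25 pos [0.6786 0.0062 0.1146] yaw 86.39 w 0.009 gf 79.0 q7 -0.48 tilt [ 0.001  0.001 -1.   ]
turn -3.61 shift now [-0.2 -0.6 -0. ] after turn [-0.2 -0.6 -0. ] mm
[0.35198809 1.38212626 5.91996868] [ 0.26248365 -0.06823981  0.21354139]
```

Request:
{"method": "move_arm", "body": {
  "moves": [
    [0,0,0,-4,0],
    [0,0,0,0,0],
    [0,0,0,0,0.04],
    [0,0,0,0,0.04],
    [0,0,0,0,0.04],
    [0,0,0,0,0.04],
    [0,0,-0.03,0,0.04],
    [0,0,-0.03,0,0.04],
    [0,0,-0.03,0,0.04],
    [0,0,0,0,0.04]
  ]
}}

```text
clock: 13.08
eef_pos: [0.6806, 0.0062, 0.2099]
ee_rot: [[-0.002, 1.0, 0.008], [1.0, 0.002, 0.001], [0.001, 0.008, -1.0]]
force: [1.5, 0.7, 0.5]
width: 0.0402
grasp_force: 0.0
```

```bash
python3 - <<'E'
from h import *
import pickle
for n in("top","scene"):
    f=pickle.load(open(n+".pkl","rb"));P=cloud(f);z=P[...,2]
    k=(z>0.04)&(z<0.07)&(abs(P[...,1])<.09)&(P[...,0]>.53)&(P[...,0]<.62)
    Q=P[k];print(n,len(Q),Q.min(0).round(3),Q.max(0).round(3),np.percentile(Q[abs(Q[:,1])<.035][:,0],[5,25,50,75]).round(4),np.median(Q[:,1]))
f=bot.grab_frame("scene");P=cloud(f)
k=(P[...,2]>.12)&(P[...,2]<.155)&(abs(P[...,1]-.006)<.03)&(abs(P[...,0]-.678)<.03);print("key",k.sum(),P[k].min(0),P[k].max(0))
go(0.58,0.006,0.036,90)
E
```

```text
top 121 [ 0.575 -0.049  0.044] [0.618 0.059 0.07 ] [0.5758 0.5768 0.5798 0.5838] 0.0032792370180829674
scene 176 [ 0.573 -0.051  0.048] [0.615 0.06  0.065] [0.576  0.5794 0.581  0.5827] -4.052448023440241e-06
key 79 [ 0.67486776 -0.01038832  0.12074691] [0.68531452 0.02105093 0.15047133]
clock 13.13 pos [0.6796 0.0058 0.2073] yaw 90.1 w 0.0397 gf 0.0 q7 -0.37 tilt [ 0.     0.005 -1.   ]
turn 0.1 shift now [   0.3 -100.5  170.7] after turn [  0.2 -99.6 171.3] mm
```

Request:
{"method": "move_arm", "body": {
  "moves": [
    [0,-0.034,0,0,0.036],
    [0,-0.034,0,0,0.036],
    [0,-0.033,0,0,0.036],
    [0,0,0,0,0.036],
    [0,0,0.04,0,0.036],
    [0,0,0.04,0,0.036],
    [0,0,0.03,0,0.036],
    [0,0,0,0,0.036],
    [0,0,0,0,0.036]
  ]
}}

```text
clock: 13.88
eef_pos: [0.5759, 0.0056, 0.0926]
ee_rot: [[-0.002, 1.0, -0.004], [1.0, 0.002, -0.0], [-0.0, -0.004, -1.0]]
force: [0.8, 0.3, 0.6]
width: 0.0362
grasp_force: 0.0
```

```bash
python3 - <<'E'
from h import *
go(0.58,0.006,0.036,90)
E
```

```text
clock 13.88 pos [0.5759 0.0056 0.0926] yaw 90.13 w 0.0362 gf 0.0 q7 -0.51 tilt [-0.    -0.004 -1.   ]
turn 0.13 shift now [ 0.4  4.4 56.6] after turn [ 0.4  4.1 56.6] mm
```

Request:
{"method": "move_arm", "body": {
  "moves": [
    [0,0.004,0,0,0.036],
    [0,0,0.02,0,0.036],
    [0,0,0.02,0,0.036],
    [0,0,0.016,0,0.036],
    [0,0,0,0,0.036],
    [0,0,0,0,0.036],
    [0,0,0,0,0],
    [0,0,0,0,0],
    [0,0,0,0,0],
    [0,0,0,0,0],
    [0,0,0,0,0]
  ],
  "squeeze": 60
}}

```text
clock: 14.8
eef_pos: [0.579, 0.0052, 0.0395]
ee_rot: [[-0.001, 1.0, -0.003], [1.0, 0.001, -0.001], [-0.001, -0.003, -1.0]]
force: [-9.0, 1.5, 10.4]
width: 0.0075
grasp_force: 58.6
```

Request:
{"method": "move_arm", "body": {
  "moves": [
    [0,-0.008,0,0,0],
    [0,-0.016,0,0,0],
    [0,-0.016,0,0,0],
    [0,-0.016,0,0,0],
    [0,-0.016,0,0,0],
    [0,-0.016,0,0,0],
    [0,-0.016,0,0,0],
    [0,-0.016,0,0,0],
    [0,-0.014,0,0,0],
    [0,0,0,0,0],
    [0,0,0,0,0]
  ]
}}

```text
clock: 15.72
eef_pos: [0.4468, 0.0059, 0.0394]
ee_rot: [[-0.002, 1.0, 0.002], [1.0, 0.002, 0.001], [0.001, 0.002, -1.0]]
force: [-1.7, 2.5, 10.6]
width: 0.0081
grasp_force: 60.5
```

```bash
python3 - <<'E'
from h import *
go(0.442,0.0055,0.036,90)
print(bot.read_state()["force"])
E
```

```text
clock 15.72 pos [0.4468 0.0059 0.0394] yaw 90.14 w 0.0081 gf 60.5 q7 -0.69 tilt [ 0.001  0.002 -1.   ]
turn 0.14 shift now [-0.4 -4.8  3.4] after turn [-0.4 -4.8  3.4] mm
[-1.68446065  2.46722738 10.6449774 ]
```

Request:
{"method": "move_arm", "body": {
  "moves": [
    [0,-0.003,0,0,0],
    [0,0,0,0,0],
    [0,0,0,0,0.036],
    [0,0,0,0,0.036],
    [0,0,0,0,0.036],
    [0,0,-0.03,0,0.036],
    [0,0,-0.03,0,0.036],
    [0,0,-0.03,0,0.05],
    [0,0,-0.03,0,0.05],
    [0.02,0,-0.03,0,0.05],
    [0,0,0,0,0.05]
  ]
}}

```text
clock: 16.63
eef_pos: [0.4462, 0.0278, 0.1927]
ee_rot: [[-0.002, 1.0, 0.008], [1.0, 0.002, 0.002], [0.002, 0.008, -1.0]]
force: [0.9, 0.0, 0.3]
width: 0.0495
grasp_force: 0.0
```

```bash
cat >> h.py <<'E'
def caps():
    out={}
    for n in("top","scene"):
        f=bot.grab_frame(n);P=cloud(f);z=P[...,2];H=cv2.cvtColor(f["img"],cv2.COLOR_RGB2HSV)
        m=((H[...,1]<25)&(H[...,2]>(150 if n=="top" else 130))&(z>.03)&(z<.075)&(P[...,0]>.38)&(P[...,0]<.72)&(P[...,1]<.13)&(P[...,1]>-.6))
        m=cv2.morphologyEx(m.astype(np.uint8),cv2.MORPH_OPEN,np.ones((3,3)))
        k,l,s,c=cv2.connectedComponentsWithStats(m)
        out[n]=f
        for i in range(1,k):
            if s[i,4]>15:print(n,c[i].round(1),s[i,4],"z",np.median(z[l==i]).round(3),"xy at .044",onz(f,*c[i],.044)[:2].round(4))
    return out
E
python3 - <<'E'
from h import *
o=caps()
f=o["top"];P=cloud(f);z=P[...,2]
# handle bar location & drawer
k=(z>0.04)&(z<0.08)&(abs(P[...,1])<.04)&(P[...,0]>.40)&(P[...,0]<.62);Q=P[k];print(np.histogram(Q[:,0],bins=np.arange(.4,.63,.01)))
save(f,"t2.png",(260,100,480,265),3.6)
go(.571,-.259,.15,90)
E
```

```text
top [399.6 190.4] 83 z 0.044 xy at .044 [ 0.5726 -0.2596]
top [436.2 190.2] 83 z 0.045 xy at .044 [ 0.5711 -0.396 ]
top [425.5 222.6] 76 z 0.045 xy at .044 [ 0.4512 -0.352 ]
top [401.6 225.7] 84 z 0.044 xy at .044 [ 0.4411 -0.2633]
scene [232.8 268. ] 141 z 0.043 xy at .044 [ 0.4431 -0.2662]
scene [270.2 291.4] 158 z 0.043 xy at .044 [ 0.5752 -0.2622]
scene [212.2 292.3] 158 z 0.043 xy at .044 [ 0.4551 -0.3549]
scene [233.4 328.7] 183 z 0.043 xy at .044 [ 0.5738 -0.3978]
(array([0, 0, 0, 0, 0, 0, 0, 0, 0, 0, 0, 2, 4, 0, 0, 0, 0, 0, 0, 0, 0, 0]), array([0.4 , 0.41, 0.42, 0.43, 0.44, 0.45, 0.46, 0.47, 0.48, 0.49, 0.5 ,
       0.51, 0.52, 0.53, 0.54, 0.55, 0.56, 0.57, 0.58, 0.59, 0.6 , 0.61,
       0.62]))
clock 16.73 pos [0.4446 0.0253 0.1891] yaw 90.09 w 0.0501 gf 0.0 q7 -0.52 tilt [-0.     0.003 -1.   ]
turn 0.09 shift now [-284.5  125.9   39.5] after turn [-284.3  126.4   39.1] mm
```

View pics/t2.png

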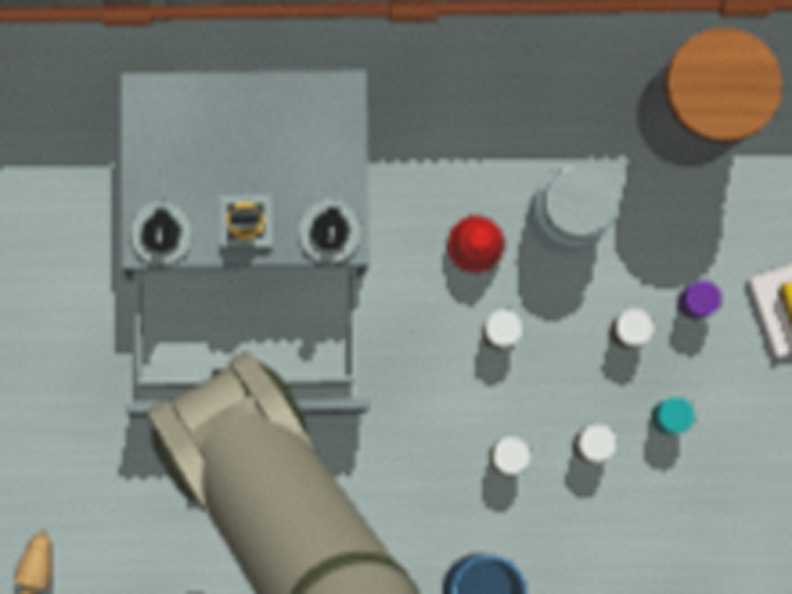

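The top view shows the drawer open, the key turned crosswise at (245,218), and four white jars at (502,327), (633,327), (511,454), (596,442). I'll fetch the first jar.

Request:
{"method": "move_arm", "body": {
  "moves": [
    [-0.0357,0.016,0.005,0,0.06],
    [-0.0357,0.016,0.005,0,0.06],
    [-0.0357,0.016,0.005,0,0.06],
    [-0.0357,0.016,0.005,0,0.06],
    [-0.0357,0.016,0.005,0,0.06],
    [-0.0357,0.016,0.005,0,0.06],
    [-0.0357,0.016,0.005,0,0.06],
    [-0.0357,0.016,0.005,0,0.06],
    [0,0,0,0,0.06],
    [0,0,0.035,0,0.06],
    [0,0,0.035,0,0.06],
    [0,0,0,0,0.06]
  ]
}}

```text
clock: 17.73
eef_pos: [0.5678, -0.2594, 0.0709]
ee_rot: [[-0.001, 1.0, -0.011], [1.0, 0.001, 0.003], [0.003, -0.011, -1.0]]
force: [-1.1, 0.5, -1.2]
width: 0.0597
grasp_force: 0.0
```

```bash
python3 - <<'E'
from h import *
go(.5735,-.2605,.010,90)
E
```

```text
clock 17.73 pos [ 0.5678 -0.2594  0.0709] yaw 90.07 w 0.0597 gf 0.0 q7 -0.07 tilt [ 0.003 -0.011 -1.   ]
turn 0.07 shift now [-1.4  6.4 60.8] after turn [-1.1  5.7 60.9] mm
```

Request:
{"method": "move_arm", "body": {
  "moves": [
    [-0.001,0.004,0,0,0.06],
    [0,0,0.02,0,0.06],
    [0,0,0.02,0,0.06],
    [0,0,0.018,0,0.06],
    [0,0,0,0,0.06],
    [0,0,0,0,0.06],
    [0,0,0,0,0.02],
    [0,0,0,0,0.02],
    [0,0,0,0,0.02],
    [0,0,0,0,0.02],
    [0,0,0,0,0.02]
  ],
  "squeeze": 40
}}

```text
clock: 18.65
eef_pos: [0.5773, -0.2615, 0.0221]
ee_rot: [[-0.001, 1.0, 0.002], [1.0, 0.001, -0.001], [-0.001, 0.002, -1.0]]
force: [-0.6, 0.3, 6.2]
width: 0.037
grasp_force: 39.3
```

```bash
python3 - <<'E'
from h import *
go(.577,.086,.13,90)
print(bot.read_state()["force"])
E
```

```text
clock 18.65 pos [ 0.5773 -0.2615  0.0221] yaw 90.07 w 0.037 gf 39.3 q7 -0.12 tilt [-0.001  0.002 -1.   ]
turn 0.07 shift now [ 347.4    0.4 -108.3] after turn [ 3.475e+02 -3.000e-01 -1.079e+02] mm
[-0.61724013  0.28470577  6.19185596]
```

Request:
{"method": "move_arm", "body": {
  "moves": [
    [0,0,-0.03,0,0.02],
    [0,0,-0.035,0,0.02],
    [0,0,-0.035,0,0.02],
    [0.0385,0,0,0,0.02],
    [0.0385,0,0,0,0.02],
    [0.0385,0,0,0,0.02],
    [0.0385,0,0,0,0.02],
    [0.0385,0,0,0,0.02],
    [0.0385,0,0,0,0.02],
    [0.0385,0,0,0,0.02],
    [0.0385,0,0,0,0.02],
    [0.0385,0,0,0,0.02]
  ]
}}

```text
clock: 19.65
eef_pos: [0.576, 0.0871, 0.1214]
ee_rot: [[-0.001, 1.0, 0.002], [1.0, 0.001, 0.0], [0.0, 0.002, -1.0]]
force: [0.5, 0.3, -0.4]
width: 0.0367
grasp_force: 40.4
```

Request:
{"method": "move_arm", "body": {
  "moves": [
    [0,0,0,0,0.02],
    [0,0,0,0,0.02],
    [0,0,0,0,0.02]
  ]
}}

```text
clock: 19.9
eef_pos: [0.5761, 0.0852, 0.1209]
ee_rot: [[-0.002, 1.0, 0.001], [1.0, 0.002, -0.0], [-0.0, 0.001, -1.0]]
force: [-0.5, -0.3, -0.2]
width: 0.0364
grasp_force: 40.4
```

```bash
python3 - <<'E'
from h import *
go(.577,.086,.036,90)
print(bot.read_state()["force"])
f=bot.grab_frame("scene");save(f,"s4.png",(290,150,450,270),5)
E
```

```text
clock 19.9 pos [0.5761 0.0852 0.1209] yaw 90.11 w 0.0364 gf 40.4 q7 -0.61 tilt [-0.     0.001 -1.   ]
turn 0.11 shift now [ 0.9  0.8 84.9] after turn [ 0.8  0.9 84.9] mm
[-0.49518577 -0.29472857 -0.18454784]
```

View pics/s4.png

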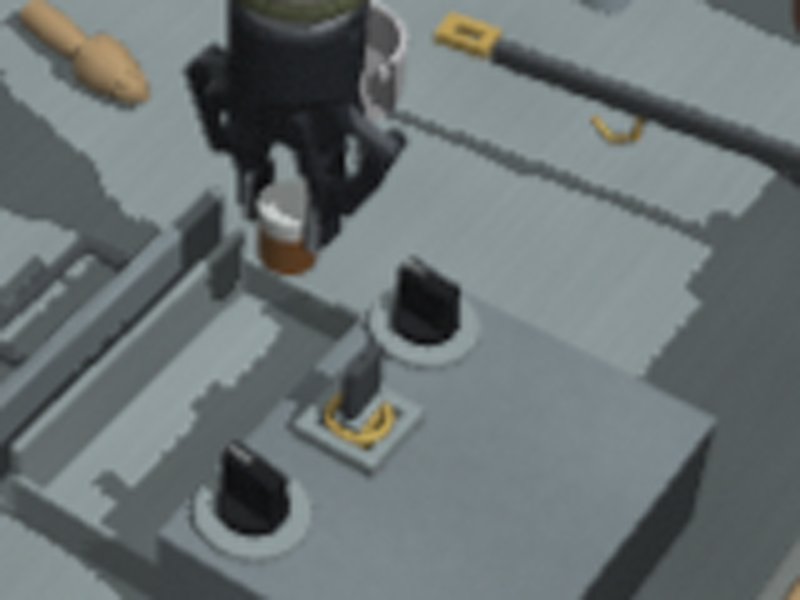

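The jar is held upright at (288,230) above the open drawer, and the key stands in the plug. I'll lower it in.

Request:
{"method": "move_arm", "body": {
  "moves": [
    [0,0,0.03,0,0.02],
    [0,0,0.03,0,0.02],
    [0,0,0.015,0,0.02],
    [0,0,0.008,0,0.02],
    [0,0,0.001,0,0.02],
    [0,0,0,0,0.02],
    [0,0,0,0,0.055],
    [0,0,0,0,0.055],
    [0,0,0,0,0.055],
    [0,0,-0.03,0,0.055],
    [0,0,-0.03,0,0.055],
    [0,0,-0.035,0,0.055]
  ]
}}

```text
clock: 20.95
eef_pos: [0.5758, 0.0853, 0.1321]
ee_rot: [[-0.002, 1.0, -0.0], [1.0, 0.002, 0.0], [0.0, -0.0, -1.0]]
force: [1.1, -0.7, 0.0]
width: 0.0549
grasp_force: 0.0
```

Request:
{"method": "move_arm", "body": {
  "moves": [
    [-0.037,0,0,0,0.06],
    [-0.037,0,0,0,0.06],
    [-0.037,0,0,0,0.06],
    [-0.037,0,0,0,0.06],
    [-0.037,0,0,0,0.06],
    [-0.037,0,0,0,0.06],
    [-0.037,0,0,0,0.06],
    [-0.037,0,0,0,0.06],
    [-0.037,0,0,0,0.06],
    [-0.037,0,0,0,0.06],
    [-0.037,0,0,0,0.06],
    [-0.037,0,0,0,0.06]
  ]
}}

```text
clock: 21.95
eef_pos: [0.5767, -0.3611, 0.1324]
ee_rot: [[-0.001, 1.0, 0.002], [1.0, 0.001, -0.001], [-0.001, 0.002, -1.0]]
force: [0.8, 0.7, 0.2]
width: 0.0603
grasp_force: 0.0
```

```bash
python3 - <<'E'
from h import *
caps()
go(.5715,-.396,.012,90)
E
```

```text
top [306.7 190.5] 81 z 0.056 xy at .044 [0.5778 0.086 ]
top [426.3 222.4] 72 z 0.044 xy at .044 [ 0.4518 -0.355 ]
top [401.7 225.6] 81 z 0.044 xy at .044 [ 0.4413 -0.2636]
scene [346.8 211.5] 105 z 0.055 xy at .044 [0.5732 0.0928]
scene [209.4 295.7] 43 z 0.043 xy at .044 [ 0.4566 -0.3666]
scene [233.4 328.7] 180 z 0.043 xy at .044 [ 0.5737 -0.3976]
clock 22.05 pos [ 0.5749 -0.3676  0.1316] yaw 89.53 w 0.06 gf 0.0 q7 0.12 tilt [-0.005  0.001 -1.   ]
turn -0.47 shift now [-27.8  -3.3 119.7] after turn [-28.4  -3.4 119.6] mm
```

Request:
{"method": "move_arm", "body": {
  "moves": [
    [-0.026,-0.003,0,0,0.06],
    [0,0,0.03,0,0.06],
    [0,0,0.03,0,0.06],
    [0,0,0.03,0,0.06],
    [0,0,0.02,0,0.06],
    [0,0,0.009,0,0.06],
    [0,0,0,0,0.06],
    [0,0,0,0,0.02],
    [0,0,0,0,0.02],
    [0,0,0,0,0.02],
    [0,0,0,0,0.02],
    [0,0,0,0,0.02]
  ]
}}

```text
clock: 23.05
eef_pos: [0.5748, -0.3851, 0.014]
ee_rot: [[-0.001, 1.0, 0.003], [1.0, 0.001, -0.001], [-0.001, 0.003, -1.0]]
force: [-0.9, 0.4, 7.0]
width: 0.0364
grasp_force: 39.8
```

```bash
python3 - <<'E'
from h import *
go(.577,.032,.13,90)
E
```

```text
clock 23.05 pos [ 0.5748 -0.3851  0.014 ] yaw 90.08 w 0.0364 gf 39.8 q7 0.08 tilt [-0.001  0.003 -1.   ]
turn 0.08 shift now [ 416.9    3.1 -116.6] after turn [ 417.1    2.2 -116. ] mm
```

Request:
{"method": "move_arm", "body": {
  "moves": [
    [0,0,0,0,0.06],
    [0,0,0,0,0.06],
    [0,0,0,0,0.06],
    [-0.011,0,0,0,0.06],
    [0,0,0,0,0.06],
    [0,0,0,0,0.06],
    [0,0,0,0,0.02],
    [0,0,0,0,0.02],
    [0,0,0,0,0.02],
    [0,0,0,0,0.02],
    [0,0,0,0,0.02]
  ]
}}

```text
clock: 23.97
eef_pos: [0.5736, -0.3956, 0.0121]
ee_rot: [[-0.002, 1.0, -0.0], [1.0, 0.002, -0.0], [-0.0, -0.0, -1.0]]
force: [-1.4, -0.1, 0.3]
width: 0.0366
grasp_force: 39.9
```

Request:
{"method": "move_arm", "body": {
  "moves": [
    [0,0,-0.03,0,0.02],
    [0,0,-0.04,0,0.02],
    [0,0,-0.04,0,0.02],
    [0.039,0,0,0,0.02],
    [0.039,0,0,0,0.02],
    [0.039,0,0,0,0.02],
    [0.039,0,0,0,0.02],
    [0.039,0,0,0,0.02],
    [0.039,0,0,0,0.02],
    [0.039,0,0,0,0.02],
    [0.039,0,0,0,0.02],
    [0.039,0,0,0,0.02]
  ]
}}

```text
clock: 24.97
eef_pos: [0.5727, -0.0428, 0.1221]
ee_rot: [[-0.001, 1.0, 0.0], [1.0, 0.001, 0.0], [0.0, 0.0, -1.0]]
force: [0.7, -0.2, -0.1]
width: 0.0365
grasp_force: 40.2
```

Request:
{"method": "move_arm", "body": {
  "moves": [
    [0.038,0,0,0,0.02],
    [0.038,0,0,0,0.02],
    [0,0,0,0,0.02],
    [0,0,0,0,0.02],
    [0,0,0,0,0.02]
  ]
}}

```text
clock: 25.38
eef_pos: [0.5728, 0.0311, 0.1219]
ee_rot: [[-0.002, 1.0, -0.0], [1.0, 0.002, -0.001], [-0.001, -0.0, -1.0]]
force: [1.0, 0.1, -0.3]
width: 0.0367
grasp_force: 40.2
```

```bash
python3 - <<'E'
from h import *
go(.577,.032,.029,90)
E
```

```text
clock 25.38 pos [0.5728 0.0311 0.1219] yaw 90.12 w 0.0367 gf 40.2 q7 -0.53 tilt [-0.001 -0.    -1.   ]
turn 0.12 shift now [ 1.   4.2 92.9] after turn [ 0.9  4.2 92.9] mm
```

Request:
{"method": "move_arm", "body": {
  "moves": [
    [0,0.004,0.03,0,0.02],
    [0,0,0.03,0,0.02],
    [0,0,0.02,0,0.02],
    [0,0,0.012,0,0.02],
    [0,0,0.004,0,0.02],
    [0,0,0,0,0.02],
    [0,0,0,0,0.055],
    [0,0,0,0,0.055],
    [0,0,0,0,0.055],
    [0,0,-0.03,0,0.055],
    [0,0,-0.035,0,0.055],
    [0,0,-0.035,0,0.055]
  ]
}}

```text
clock: 26.38
eef_pos: [0.5768, 0.0312, 0.1282]
ee_rot: [[-0.001, 1.0, -0.0], [1.0, 0.001, 0.0], [0.0, -0.0, -1.0]]
force: [1.2, 0.7, -0.1]
width: 0.0549
grasp_force: 0.0
```

Request:
{"method": "move_arm", "body": {
  "moves": [
    [-0.035,-0.0114,0,0,0.06],
    [-0.035,-0.0114,0,0,0.06],
    [-0.035,-0.0114,0,0,0.06],
    [-0.035,-0.0114,0,0,0.06],
    [-0.035,-0.0114,0,0,0.06],
    [-0.035,-0.0114,0,0,0.06],
    [-0.035,-0.0114,0,0,0.06],
    [-0.035,-0.0114,0,0,0.06],
    [-0.035,-0.0114,0,0,0.06],
    [-0.035,-0.0114,0,0,0.06],
    [0,0,0,0,0.06],
    [0,0,0,0,0.06]
  ]
}}

```text
clock: 27.38
eef_pos: [0.4623, -0.322, 0.1273]
ee_rot: [[0.004, 1.0, 0.001], [1.0, -0.004, -0.002], [-0.002, 0.001, -1.0]]
force: [0.7, 0.4, 0.1]
width: 0.0599
grasp_force: 0.0
```

```bash
python3 - <<'E'
from h import *
caps()
go(.452,-.353,.012,90)
E
```

```text
top [306.7 190.5] 79 z 0.057 xy at .044 [0.5779 0.0859]
top [321.7 190.3] 81 z 0.055 xy at .044 [0.5777 0.0301]
top [401.6 225.6] 82 z 0.045 xy at .044 [ 0.4413 -0.2633]
scene [346.7 211.7] 96 z 0.055 xy at .044 [0.5736 0.0919]
scene [335.6 222.4] 99 z 0.056 xy at .044 [0.5717 0.0364]
scene [235.4 269.1] 73 z 0.043 xy at .044 [ 0.4516 -0.2648]
scene [212.1 292.5] 153 z 0.043 xy at .044 [ 0.4553 -0.3554]
clock 27.48 pos [ 0.4639 -0.3186  0.1272] yaw 90.07 w 0.0599 gf 0.0 q7 0.08 tilt [-0.001  0.002 -1.   ]
turn 0.07 shift now [-34.3 -12.1 115.2] after turn [-34.4 -11.9 115.2] mm
```

Request:
{"method": "move_arm", "body": {
  "moves": [
    [-0.034,-0.011,0,0,0.06],
    [0,0,0,0,0.06],
    [0,0,0.03,0,0.06],
    [0,0,0.03,0,0.06],
    [0,0,0.03,0,0.06],
    [0,0,0.02,0,0.06],
    [0,0,0.005,0,0.06],
    [0,0,0,0,0.06],
    [0,0,0,0,0.06]
  ]
}}

```text
clock: 28.23
eef_pos: [0.4536, -0.352, 0.012]
ee_rot: [[-0.003, 1.0, 0.001], [1.0, 0.003, -0.0], [-0.0, 0.001, -1.0]]
force: [0.6, -0.5, 0.3]
width: 0.0601
grasp_force: 0.0
```

```bash
python3 - <<'E'
from h import *
go(.452,-.353,.012,90)
E
```

```text
clock 28.23 pos [ 0.4536 -0.352   0.012 ] yaw 90.18 w 0.0601 gf 0.0 q7 0.02 tilt [-0.     0.001 -1.   ]
turn 0.18 shift now [-1.  -1.6 -0. ] after turn [-1.  -1.6 -0. ] mm
```

Request:
{"method": "move_arm", "body": {
  "moves": [
    [-0.001,0,0,0,0.02],
    [0,0,0,0,0.02],
    [0,0,0,0,0.02],
    [0,0,0,0,0.02],
    [0,0,0,0,0.02],
    [0,0,-0.03,0,0.02],
    [0,0,-0.04,0,0.02],
    [0,0,-0.04,0,0.02],
    [0,0,0,0,0.02]
  ]
}}

```text
clock: 28.98
eef_pos: [0.4553, -0.3556, 0.1286]
ee_rot: [[-0.001, 1.0, 0.008], [1.0, 0.001, -0.006], [-0.006, 0.008, -1.0]]
force: [1.4, -0.7, -1.3]
width: 0.0363
grasp_force: 40.2
```

Request:
{"method": "move_arm", "body": {
  "moves": [
    [0.0367,0.0137,0,0,0.02],
    [0.0367,0.0137,0,0,0.02],
    [0.0367,0.0137,0,0,0.02],
    [0.0367,0.0137,0,0,0.02],
    [0.0367,0.0137,0,0,0.02],
    [0.0367,0.0137,0,0,0.02],
    [0.0367,0.0137,0,0,0.02],
    [0.0367,0.0137,0,0,0.02],
    [0.0367,0.0137,0,0,0.02],
    [0,0,0,0,0.02],
    [0,0,0,0,0.02],
    [0,0,0,0,0.02]
  ]
}}

```text
clock: 29.98
eef_pos: [0.5752, -0.0237, 0.1216]
ee_rot: [[-0.002, 1.0, 0.0], [1.0, 0.002, -0.001], [-0.001, 0.0, -1.0]]
force: [-0.8, -0.6, 0.0]
width: 0.0364
grasp_force: 40.2
```

```bash
python3 - <<'E'
from h import *
go(.577,-.022,.026,90)
E
```

```text
clock 29.98 pos [ 0.5752 -0.0237  0.1216] yaw 90.1 w 0.0364 gf 40.2 q7 -0.45 tilt [-0.001  0.    -1.   ]
turn 0.1 shift now [ 1.8  1.7 95.6] after turn [ 1.7  1.8 95.6] mm
```

Request:
{"method": "move_arm", "body": {
  "moves": [
    [0.001,0.002,0.03,0,0.02],
    [0,0,0.03,0,0.02],
    [0,0,0.02,0,0.02],
    [0,0,0.012,0,0.02],
    [0,0,0.004,0,0.02],
    [0,0,0,0,0.02],
    [0,0,0,0,0.055],
    [0,0,0,0,0.055],
    [0,0,0,0,0.055],
    [0,0,-0.03,0,0.055],
    [0,0,-0.035,0,0.055],
    [0,0,-0.035,0,0.055]
  ]
}}

```text
clock: 30.98
eef_pos: [0.5767, -0.0231, 0.1266]
ee_rot: [[-0.001, 1.0, -0.001], [1.0, 0.001, -0.0], [-0.0, -0.001, -1.0]]
force: [0.2, -0.5, 0.1]
width: 0.0547
grasp_force: 0.0
```

Request:
{"method": "move_arm", "body": {
  "moves": [
    [-0.03,-0.0169,0,0,0.06],
    [-0.03,-0.0169,0,0,0.06],
    [-0.03,-0.0169,0,0,0.06],
    [-0.03,-0.0169,0,0,0.06],
    [-0.03,-0.0169,0,0,0.06],
    [-0.03,-0.0169,0,0,0.06],
    [-0.03,-0.0169,0,0,0.06],
    [0,0,0,0,0.06],
    [0,0,0,0,0.06],
    [0,0,0,0,0.06]
  ]
}}

```text
clock: 31.82
eef_pos: [0.4596, -0.2329, 0.1258]
ee_rot: [[0.0, 1.0, 0.001], [1.0, -0.0, -0.0], [-0.0, 0.001, -1.0]]
force: [1.0, 0.6, -0.7]
width: 0.0598
grasp_force: 0.0
```

```bash
python3 - <<'E'
from h import *
caps()
go(.4415,-.2635,.012,90)
E
```

```text
top [336.  189.5] 78 z 0.055 xy at .044 [ 0.5797 -0.0231]
top [306.6 190.2] 79 z 0.056 xy at .044 [0.5789 0.0863]
top [322.  189.8] 73 z 0.057 xy at .044 [0.5794 0.0291]
scene [347.1 211.7] 103 z 0.055 xy at .044 [0.5743 0.0928]
scene [336.3 222.4] 96 z 0.055 xy at .044 [0.5736 0.0375]
scene [325.6 233.8] 113 z 0.055 xy at .044 [ 0.5743 -0.0171]
scene [232.8 268. ] 142 z 0.043 xy at .044 [ 0.4433 -0.2663]
clock 31.92 pos [ 0.4602 -0.2317  0.1256] yaw 90.16 w 0.06 gf 0.0 q7 -0.09 tilt [ 0.     0.001 -1.   ]
turn 0.16 shift now [-31.8 -18.9 113.6] after turn [-31.8 -18.7 113.6] mm
```

Request:
{"method": "move_arm", "body": {
  "moves": [
    [-0.0318,-0.0187,0,0,0.06],
    [0,0,0,0,0.06],
    [0,0,0.03,0,0.06],
    [0,0,0.03,0,0.06],
    [0,0,0.03,0,0.06],
    [0,0,0.02,0,0.06],
    [0,0,0.0035,0,0.06],
    [0,0,0,0,0.06],
    [0,0,0,0,0.06]
  ]
}}

```text
clock: 32.67
eef_pos: [0.4415, -0.2636, 0.0121]
ee_rot: [[-0.003, 1.0, 0.0], [1.0, 0.003, -0.0], [-0.0, 0.0, -1.0]]
force: [0.1, 0.5, 0.7]
width: 0.06
grasp_force: 0.0
```

Request:
{"method": "move_arm", "body": {
  "moves": [
    [0,0,0,0,0.02],
    [0,0,0,0,0.02],
    [0,0,0,0,0.02],
    [0,0,0,0,0.02],
    [0,0,0,0,0.02],
    [0,0,-0.03,0,0.02],
    [0,0,-0.04,0,0.02],
    [0,0,-0.04,0,0.02],
    [0,0,0,0,0.02]
  ]
}}

```text
clock: 33.42
eef_pos: [0.4431, -0.2658, 0.1284]
ee_rot: [[-0.0, 1.0, 0.008], [1.0, 0.0, -0.005], [-0.005, 0.008, -1.0]]
force: [1.2, -0.6, -1.7]
width: 0.037
grasp_force: 40.2
```

Request:
{"method": "move_arm", "body": {
  "moves": [
    [0.031,0.0226,0,0,0.02],
    [0.031,0.0226,0,0,0.02],
    [0.031,0.0226,0,0,0.02],
    [0.031,0.0226,0,0,0.02],
    [0.031,0.0226,0,0,0.02],
    [0.031,0.0226,0,0,0.02],
    [0,0,0,0,0.02],
    [0,0,0,0,0.02],
    [0,0,0,0,0.02]
  ]
}}

```text
clock: 34.17
eef_pos: [0.5755, -0.0787, 0.122]
ee_rot: [[-0.001, 1.0, -0.0], [1.0, 0.001, -0.001], [-0.001, -0.0, -1.0]]
force: [-0.6, -0.3, -0.6]
width: 0.0369
grasp_force: 40.2
```

```bash
python3 - <<'E'
from h import *
go(.578,-.076,.026,90)
E
```

```text
clock 34.17 pos [ 0.5755 -0.0787  0.122 ] yaw 90.08 w 0.0369 gf 40.2 q7 -0.38 tilt [-0.001 -0.    -1.   ]
turn 0.08 shift now [ 2.8  2.5 96. ] after turn [ 2.7  2.5 96. ] mm
```

Place it, then rise and move clear forward and left of the drawer to look.

Request:
{"method": "move_arm", "body": {
  "moves": [
    [0.002,0.002,0.03,0,0.02],
    [0,0,0.03,0,0.02],
    [0,0,0.02,0,0.02],
    [0,0,0.012,0,0.02],
    [0,0,0.004,0,0.02],
    [0,0,0,0,0.02],
    [0,0,0,0,0.055],
    [0,0,0,0,0.055],
    [0,0,0,0,0.055],
    [0,0,-0.03,0,0.055],
    [0,0,-0.035,0,0.055],
    [0,0,-0.035,0,0.055]
  ]
}}

```text
clock: 35.17
eef_pos: [0.5772, -0.0769, 0.1272]
ee_rot: [[-0.001, 1.0, -0.001], [1.0, 0.001, -0.0], [-0.0, -0.001, -1.0]]
force: [0.6, -0.1, -1.3]
width: 0.0551
grasp_force: 0.0
```

Request:
{"method": "move_arm", "body": {
  "moves": [
    [0.02,-0.033,0,0,0.03],
    [0.02,-0.033,0,0,0.03],
    [0.02,-0.033,0,0,0.03],
    [0.02,-0.032,0,0,0.03],
    [0,0,0,0,0.03],
    [0,0,0,0,0.03],
    [0,0,0,0,0.03]
  ]
}}

```text
clock: 35.75
eef_pos: [0.448, 0.0031, 0.1265]
ee_rot: [[-0.001, 1.0, 0.002], [1.0, 0.001, -0.0], [-0.0, 0.002, -1.0]]
force: [0.0, -1.5, -0.1]
width: 0.0301
grasp_force: 0.0
```

```bash
python3 - <<'E'
from h import *
o=caps()
for n in o:
    P=cloud(o[n]);z=P[...,2]
    k=(z>0.045)&(z<0.075)&(abs(P[...,1])<.12)&(P[...,0]>.40)&(P[...,0]<.54);Q=P[k];print(n,Q[:,2].max(),np.histogram(Q[:,0],bins=np.arange(.42,.545,.01))[0])
save(o["scene"],"s5.png",(200,170,440,350),3.3)
go(.446,.0055,.04,90)
E
```

```text
top [306.7 189.6] 79 z 0.056 xy at .044 [0.5811 0.0859]
top [336.  189.4] 77 z 0.057 xy at .044 [ 0.5799 -0.023 ]
top [350.9 189.6] 78 z 0.056 xy at .044 [ 0.5784 -0.0784]
top [321.7 189.7] 76 z 0.055 xy at .044 [0.5799 0.0301]
scene [347.6 211.9] 102 z 0.055 xy at .044 [0.5763 0.0929]
scene [336.4 222.8] 99 z 0.056 xy at .044 [0.5746 0.0365]
scene [326.1 234.1] 111 z 0.055 xy at .044 [ 0.5761 -0.017 ]
scene [313.4 245.6] 109 z 0.056 xy at .044 [ 0.5725 -0.073 ]
top 0.07487831423709881 [ 0  0  0  0  0  0  0 45 22  0 88  3]
scene 0.07496608016137143 [  0   0  52  57  22  21   6 130 370   1 325   3]
clock 35.85 pos [0.4484 0.0029 0.1259] yaw 89.98 w 0.0298 gf 0.0 q7 -0.6 tilt [-0.     0.002 -1.   ]
turn -0.02 shift now [ 2.6 -2.5 85.9] after turn [ 2.6 -2.4 85.9] mm
```

View pics/s5.png

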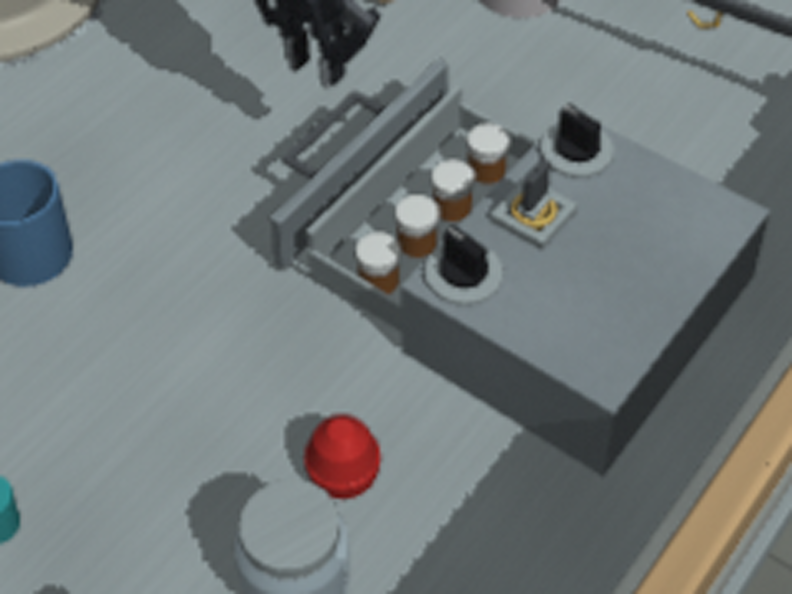

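All four jars stand in the drawer at (488,150), (452,190), (417,225), (377,262). I'll grip the handle and push the drawer shut.

Request:
{"method": "move_arm", "body": {
  "moves": [
    [0.002,-0.001,0,0,0.036],
    [0,0,0.03,0,0.036],
    [0,0,0.03,0,0.036],
    [0,0,0.024,0,0.036],
    [0,0,0,0,0.036],
    [0,0,0,0,0.036],
    [0,0,0,0,0],
    [0,0,0,0,0],
    [0,0,0,0,0],
    [0,0,0,0,0],
    [0,0,0,0,0]
  ],
  "squeeze": 60
}}

```text
clock: 36.77
eef_pos: [0.447, 0.0056, 0.0429]
ee_rot: [[-0.001, 1.0, 0.003], [1.0, 0.001, 0.001], [0.001, 0.003, -1.0]]
force: [0.4, 1.2, 8.9]
width: 0.0073
grasp_force: 58.9
```

Request:
{"method": "move_arm", "body": {
  "moves": [
    [0,0.004,0,0,0],
    [0,0.008,0,0,0],
    [0,0.012,0,0,0],
    [0,0.012,0,0,0],
    [0,0.012,0,0,0],
    [0,0.012,0,0,0],
    [0,0.012,0,0,0],
    [0,0.012,0,0,0],
    [0,0.012,0,0,0],
    [0,0.012,0,0,0],
    [0,0.012,0,0,0],
    [0,0.006,0,0,0]
  ]
}}

```text
clock: 37.77
eef_pos: [0.5733, 0.0049, 0.0429]
ee_rot: [[0.0, 1.0, 0.002], [1.0, -0.0, -0.0], [-0.0, 0.002, -1.0]]
force: [-2.5, -2.3, 8.0]
width: 0.0075
grasp_force: 59.5
```

Request:
{"method": "move_arm", "body": {
  "moves": [
    [0,0.003,0,0,0],
    [0,0.003,0,0,0],
    [0,0.002,0,0,0],
    [0,0,0,0,0],
    [0,0,0,0,0]
  ]
}}

```text
clock: 38.18
eef_pos: [0.5789, 0.0049, 0.0429]
ee_rot: [[-0.0, 1.0, -0.001], [1.0, 0.0, -0.001], [-0.001, -0.001, -1.0]]
force: [-3.7, -2.1, 11.3]
width: 0.0073
grasp_force: 59.8
```

Request:
{"method": "move_arm", "body": {
  "moves": [
    [0,0.003,0,0,0],
    [0,0.002,0,0,0],
    [0,0,0,0,0],
    [0,0,0,0,0],
    [0,0,0,0,0]
  ]
}}

```text
clock: 38.6
eef_pos: [0.579, 0.0048, 0.0428]
ee_rot: [[-0.001, 1.0, -0.009], [1.0, 0.001, -0.003], [-0.003, -0.009, -1.0]]
force: [-20.4, -0.7, 24.6]
width: 0.0075
grasp_force: 61.4
```

Request:
{"method": "move_arm", "body": {
  "moves": [
    [0,-0.005,0,0,0],
    [0,0,0,0,0.036],
    [0,0,0,0,0.036],
    [0,0,0,0,0.036],
    [0,0,-0.04,0,0.04],
    [0,0,-0.04,0,0.04],
    [0,0,-0.04,0,0.04],
    [0,0,-0.04,0,0.04],
    [0,0.033,0,0,0.04],
    [0,0.033,0,0,0.04],
    [0,0.033,0,0,0.04],
    [0,0,0,0,0.04]
  ]
}}

```text
clock: 39.6
eef_pos: [0.6846, 0.0057, 0.2018]
ee_rot: [[0.0, 1.0, 0.005], [1.0, -0.0, 0.001], [0.001, 0.005, -1.0]]
force: [-0.8, -0.7, 0.3]
width: 0.0399
grasp_force: 0.0
```

Request:
{"method": "move_arm", "body": {
  "moves": [
    [0,0,0,0,0.04],
    [0,0,0,0,0.04]
  ]
}}

```text
clock: 39.77
eef_pos: [0.6784, 0.0061, 0.2009]
ee_rot: [[-0.002, 1.0, -0.001], [1.0, 0.002, 0.0], [0.0, -0.001, -1.0]]
force: [-0.1, 0.7, 0.3]
width: 0.0399
grasp_force: 0.0
```

```bash
python3 - <<'E'
from h import *
go(.6785,.006,.1146,90)
f=bot.grab_frame("top");P=cloud(f);z=P[...,2]
k=(z>0.045)&(z<0.07)&(abs(P[...,1])<.035)&(P[...,0]>.5)&(P[...,0]<.61);print(np.percentile(P[k][:,0],[5,50,90]) if k.any() else 0)
f=bot.grab_frame("scene");P=cloud(f)
k=(P[...,2]>.12)&(P[...,2]<.152)&(abs(P[...,1]-.006)<.03)&(abs(P[...,0]-.678)<.03);print("key",k.sum(),P[k].min(0),P[k].max(0))
z=P[...,2];k=(z>0.045)&(z<0.065)&(abs(P[...,1])<.035)&(P[...,0]>.5)&(P[...,0]<.61);print(np.percentile(P[k][:,0],[5,50,90]) if k.any() else 0)
E
```

```text
clock 39.77 pos [0.6784 0.0061 0.2009] yaw 90.09 w 0.0399 gf 0.0 q7 -0.42 tilt [ 0.    -0.001 -1.   ]
turn 0.09 shift now [-0.2  0.2 86.3] after turn [-0.1  0.1 86.3] mm
[0.57572465 0.57953529 0.58333611]
key 78 [ 0.67330099 -0.01068296  0.12011761] [0.68500648 0.02136523 0.1516884 ]
[0.57624686 0.58088475 0.58284482]
```

Request:
{"method": "move_arm", "body": {
  "moves": [
    [0,0,0.03,0,0.04],
    [0,0,0.03,0,0.04],
    [0,0,0.0255,0,0.04],
    [0,0,0,0,0.04],
    [0,0,0,0,0.04],
    [0,0,0,0,0],
    [0,0,0,0,0],
    [0,0,0,0,0],
    [0,0,0,0,0],
    [0,0,0,0,0]
  ],
  "squeeze": 80
}}

```text
clock: 40.7
eef_pos: [0.6793, 0.0062, 0.1181]
ee_rot: [[-0.001, 1.0, 0.002], [1.0, 0.001, -0.0], [-0.0, 0.002, -1.0]]
force: [-1.8, -0.8, 5.2]
width: 0.009
grasp_force: 77.9
```

```bash
python3 - <<'E'
from h import *
go(.6785,.006,.1146,90)
s=bot.read_state();print(s["force"],s["wrist_torque"])
E
```

```text
clock 40.7 pos [0.6793 0.0062 0.1181] yaw 90.08 w 0.009 gf 77.9 q7 -0.48 tilt [-0.     0.002 -1.   ]
turn 0.08 shift now [-0.2 -0.8  3.5] after turn [-0.2 -0.8  3.5] mm
[-1.83288757 -0.80088394  5.17979297] [0.0778856  0.68202871 0.06642386]
```

Request:
{"method": "move_arm", "body": {
  "moves": [
    [0,0,0,-6,0],
    [0,0,0,-6,0],
    [0,0,0,-6,0],
    [0,0,0,-6,0],
    [0,0,0,-6,0],
    [0,0,0,-6,0],
    [0,0,0,-6,0],
    [0,0,0,-6,0],
    [0,0,0,-6,0],
    [0,0,0,-6,0],
    [0,0,0,-6,0],
    [0,0,0,-6,0]
  ]
}}

```text
clock: 41.7
eef_pos: [0.6793, 0.0061, 0.1182]
ee_rot: [[-0.953, 0.303, 0.002], [0.303, 0.953, -0.0], [-0.002, 0.0, -1.0]]
force: [-2.5, 0.4, 5.4]
width: 0.0091
grasp_force: 78.4
```

Request:
{"method": "move_arm", "body": {
  "moves": [
    [0,0,0,-5,0],
    [0,0,0,-5,0],
    [0,0,0,-5,0],
    [0,0,0,-5,0],
    [0,0,0,-4,0],
    [0,0,0,0,0],
    [0,0,0,0,0]
  ]
}}

```text
clock: 42.28
eef_pos: [0.6793, 0.0061, 0.1181]
ee_rot: [[-0.994, -0.106, 0.002], [-0.106, 0.994, -0.0], [-0.002, -0.0, -1.0]]
force: [-3.5, 0.6, 6.3]
width: 0.0092
grasp_force: 78.7
```

```bash
python3 - <<'E'
from h import *
go(.6785,.006,.1146,180)
s=bot.read_state();print(s["force"],s["wrist_torque"])
E
```

```text
clock 42.28 pos [0.6793 0.0061 0.1181] yaw -173.92 w 0.0092 gf 78.7 q7 0.89 tilt [-0.002 -0.    -1.   ]
turn 6.08 shift now [ 0.8 -0.1  3.5] after turn [ 0.8 -0.1  3.5] mm
[-3.47881702  0.60636417  6.2637535 ] [ 0.15046779  0.72397942 -0.03761997]
```

Turn a little further until the stop is felt.

Request:
{"method": "move_arm", "body": {
  "moves": [
    [0,0,0,-2,0],
    [0,0,0,-2,0],
    [0,0,0,0,0],
    [0,0,0,0,0]
  ]
}}

```text
clock: 42.62
eef_pos: [0.6793, 0.0062, 0.1181]
ee_rot: [[-0.985, -0.175, 0.002], [-0.175, 0.985, -0.0], [-0.002, -0.001, -1.0]]
force: [-2.9, 0.5, 6.2]
width: 0.0089
grasp_force: 78.6
```

```bash
python3 - <<'E'
from h import *
go(.6785,.006,.1146,180)
s=bot.read_state();print(s["force"],s["wrist_torque"])
E
```

```text
clock 42.62 pos [0.6793 0.0062 0.1181] yaw -169.93 w 0.0089 gf 78.6 q7 0.95 tilt [-0.002 -0.001 -1.   ]
turn 10.07 shift now [ 0.8 -0.1  3.5] after turn [ 0.8 -0.2  3.5] mm
[-2.86005547  0.52862719  6.19603208] [ 0.1000284   0.61451751 -0.03076155]
```

Request:
{"method": "move_arm", "body": {
  "moves": [
    [0,0,0,-2,0],
    [0,0,0,-2,0],
    [0,0,0,0,0],
    [0,0,0,0,0]
  ]
}}

```text
clock: 42.95
eef_pos: [0.6794, 0.0062, 0.1181]
ee_rot: [[-0.97, -0.243, 0.002], [-0.243, 0.97, -0.0], [-0.002, -0.001, -1.0]]
force: [-1.5, 0.1, 5.8]
width: 0.0088
grasp_force: 78.6
```

```bash
python3 - <<'E'
from h import *
s=bot.read_state();print(s["force"],s["wrist_torque"])
go(.6785,.006,.20,180)
E
```

```text
[-1.51968362  0.066745    5.78506781] [ 0.20157687  0.63136945 -0.25521461]
clock 42.95 pos [0.6794 0.0062 0.1181] yaw -165.96 w 0.0088 gf 78.6 q7 1.01 tilt [-0.002 -0.001 -1.   ]
turn 14.04 shift now [  0.7  -0.  -81.9] after turn [  0.9  -0.2 -81.9] mm
```

Request:
{"method": "move_arm", "body": {
  "moves": [
    [0,0,0,4,0],
    [0,0,0,0,0],
    [0,0,-0.01,0,0],
    [0,0,-0.015,0,0],
    [0,0,-0.02,0,0],
    [0,0,-0.02,0,0],
    [0,0,-0.02,0,0],
    [0,0,0,5,0],
    [0,0,0,5,0],
    [0,0,0,0,0]
  ]
}}

```text
clock: 43.78
eef_pos: [0.6794, 0.0056, 0.2034]
ee_rot: [[-1.0, 0.002, 0.002], [0.002, 1.0, -0.001], [-0.002, -0.001, -1.0]]
force: [-0.8, -0.2, -0.7]
width: 0.0088
grasp_force: 78.4
```

```bash
python3 - <<'E'
from h import *
go(.456,.310,.2,180)
f=bot.grab_frame("top");P=cloud(f);z=P[...,2]
k=(z>0.038)&(z<0.06)&(abs(P[...,1]-.328)<.07)&(abs(P[...,0]-.456)<.07);Q=P[k]
print(k.sum(),cv2.minEnclosingCircle(Q[:,:2].astype(np.float32)))
f=bot.grab_frame("scene");P=cloud(f);z=P[...,2]
k=(z>0.04)&(z<0.06)&(abs(P[...,1]-.328)<.07)&(abs(P[...,0]-.456)<.07);Q=P[k]
print(k.sum(),cv2.minEnclosingCircle(Q[:,:2].astype(np.float32)))
save(f,"s6.png",(320,150,440,250),6)
E
```

```text
clock 43.78 pos [0.6794 0.0056 0.2034] yaw 179.9 w 0.0088 gf 78.4 q7 0.88 tilt [-0.002 -0.001 -1.   ]
turn -0.1 shift now [223.9 304.    2.6] after turn [223.4 304.4   3.4] mm
107 ((0.45620641112327576, 0.3274550139904022), 0.04635391756892204)
33 ((0.43231406807899475, 0.31093811988830566), 0.03895369917154312)
```

View pics/s6.png

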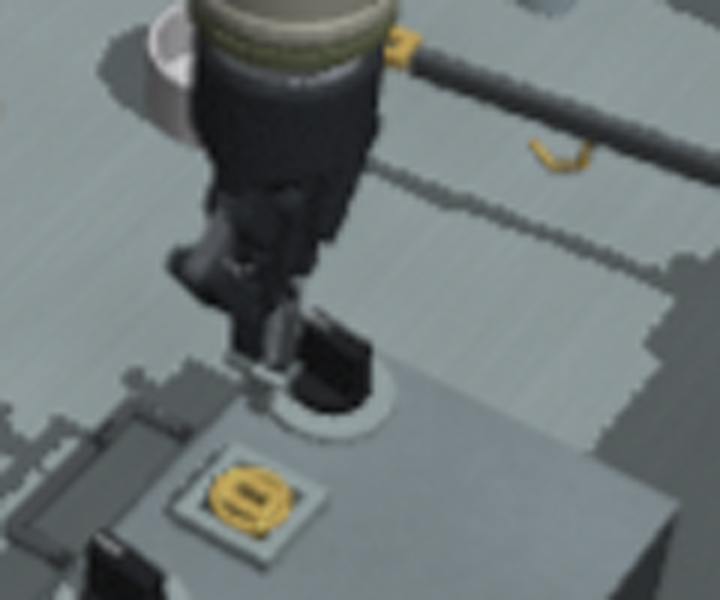

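The key is out, held at about (258,370), and the plug slot at (250,495) points fore and aft, so it's locked. I'll carry the key to the ramekin.

Request:
{"method": "move_arm", "body": {
  "moves": [
    [0.0203,0.0277,0,0,0],
    [0.0203,0.0277,0,0,0],
    [0.0203,0.0277,0,0,0],
    [0.0203,0.0277,0,0,0],
    [0.0203,0.0277,0,0,0],
    [0.0203,0.0277,0,0,0],
    [0.0203,0.0277,0,0,0],
    [0.0203,0.0277,0,0,0],
    [0.0203,0.0277,0,0,0],
    [0.0203,0.0277,0,0,0],
    [0.0203,0.0277,0,0,0],
    [0,0,0,0,0]
  ]
}}

```text
clock: 44.88
eef_pos: [0.4506, 0.3168, 0.2025]
ee_rot: [[-1.0, -0.014, -0.0], [-0.014, 1.0, 0.004], [0.0, 0.004, -1.0]]
force: [-0.5, 1.5, -0.1]
width: 0.0084
grasp_force: 78.4
```

Request:
{"method": "move_arm", "body": {
  "moves": [
    [0,0,0,0,0],
    [0,0,0,0,0],
    [0,0,0,0,0]
  ]
}}

```text
clock: 45.13
eef_pos: [0.456, 0.3092, 0.2009]
ee_rot: [[-1.0, -0.001, -0.0], [-0.001, 1.0, -0.001], [0.0, -0.001, -1.0]]
force: [-0.5, -0.3, -0.1]
width: 0.0089
grasp_force: 78.4
```

```bash
python3 - <<'E'
from h import *
go(.456,.312,.054,180)
E
```

```text
clock 45.13 pos [0.456  0.3092 0.2009] yaw -179.94 w 0.0089 gf 78.4 q7 0.23 tilt [ 0.    -0.001 -1.   ]
turn 0.06 shift now [ -0.    2.9 146.9] after turn [  0.    2.8 146.9] mm
```

Request:
{"method": "move_arm", "body": {
  "moves": [
    [0,0.002,0.035,0,0],
    [0,0,0.035,0,0],
    [0,0,0.035,0,0],
    [0,0,0.025,0,0],
    [0,0,0.01,0,0],
    [0,0,0.005,0,0],
    [0,0,0,0,0],
    [0,0,0,0,0]
  ]
}}

```text
clock: 45.8
eef_pos: [0.4559, 0.3126, 0.0571]
ee_rot: [[-1.0, -0.001, 0.001], [-0.001, 1.0, 0.001], [-0.001, 0.001, -1.0]]
force: [0.6, 0.2, -0.8]
width: 0.0089
grasp_force: 78.4
```

Request:
{"method": "move_arm", "body": {
  "moves": [
    [0,0,0,0,0.03],
    [0,0,0,0,0.04],
    [0,0,0,0,0.04],
    [0,0,0,0,0.04],
    [0,0,-0.03,0,0.04],
    [0,0,-0.04,0,0.04],
    [0,0,-0.04,0,0.04],
    [0,0,-0.04,0,0.04],
    [0,0,0,0,0.04],
    [0.005,-0.04,0,0,0.04],
    [-0.02,-0.035,0,0,0.04],
    [-0.02,-0.03,0,0,0.04]
  ]
}}

```text
clock: 46.8
eef_pos: [0.4897, 0.2057, 0.2067]
ee_rot: [[-1.0, -0.004, 0.001], [-0.004, 1.0, -0.002], [-0.001, -0.002, -1.0]]
force: [1.3, 0.4, -0.2]
width: 0.0399
grasp_force: 0.0
```

```bash
python3 - <<'E'
from h import *
f=bot.grab_frame("scene");save(f,"s7.png",(310,120,450,270),4)
P=cloud(bot.grab_frame("top"));z=P[...,2]
k=(z>0.035)&(z<0.1)&(abs(P[...,1]-.328)<.08)&(abs(P[...,0]-.456)<.08);Q=P[k];print(Q.min(0),Q.max(0))
from pickle import load
# knob bar angles, refined from top view of start (bars untouched)
T=load(open("top.pkl","rb"));S=load(open("scene.pkl","rb"))
go(.667,.087,.2,180)
E
```

```text
[0.41225974 0.28219949 0.03502485] [0.498099   0.37285963 0.06679498]
clock 46.9 pos [0.4933 0.2013 0.2054] yaw 179.6 w 0.0403 gf 0.0 q7 0.42 tilt [-0.    -0.004 -1.   ]
turn -0.4 shift now [-174.5 -113.     5.9] after turn [-173.7 -114.3    5.4] mm
```

View pics/s7.png

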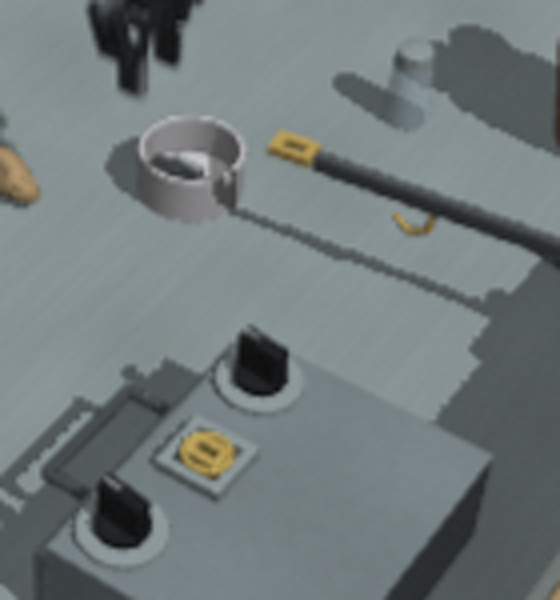

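The key lies in the ramekin at (185,163), the plug is locked, and both knobs are visible at (262,360) and (122,515). On to the left knob.

Request:
{"method": "move_arm", "body": {
  "moves": [
    [-0.029,-0.019,0,0,0.036],
    [-0.029,-0.019,0,0,0.036],
    [-0.029,-0.019,0,0,0.036],
    [-0.029,-0.019,0,0,0.036],
    [-0.029,-0.019,0,0,0.036],
    [-0.029,-0.018,0,0,0.036],
    [0,0,0,5,0.036],
    [0,0,0,0,0.036],
    [0,0,0,0,0.036]
  ]
}}

```text
clock: 47.65
eef_pos: [0.664, 0.0954, 0.206]
ee_rot: [[-0.997, 0.083, -0.0], [0.083, 0.997, 0.0], [0.0, 0.0, -1.0]]
force: [0.5, 0.5, -0.1]
width: 0.0363
grasp_force: 0.0
```

```bash
python3 - <<'E'
from h import *
go(.667,.0885,.110,175)
E
```

```text
clock 47.65 pos [0.664  0.0954 0.206 ] yaw 175.22 w 0.0363 gf 0.0 q7 0.68 tilt [ 0.  0. -1.]
turn 0.22 shift now [-3.6 -6.7 96. ] after turn [-3.6 -6.6 96. ] mm
```

Request:
{"method": "move_arm", "body": {
  "moves": [
    [-0.0036,-0.0067,0,0,0.036],
    [0,0,0,0,0.036],
    [0,0,0.03,0,0.036],
    [0,0,0.03,0,0.036],
    [0,0,0.025,0,0.036],
    [0,0,0.01,0,0.036],
    [0,0,0,0,0.036],
    [0,0,0,0,0.036]
  ]
}}

```text
clock: 48.32
eef_pos: [0.6675, 0.0882, 0.1116]
ee_rot: [[-0.996, 0.085, -0.0], [0.085, 0.996, 0.0], [0.0, 0.0, -1.0]]
force: [0.3, 0.7, 0.4]
width: 0.0358
grasp_force: 0.0
```

Request:
{"method": "move_arm", "body": {
  "moves": [
    [0,0,0,0,0],
    [0,0,0,0,0],
    [0,0,0,0,0],
    [0,0,0,0,0],
    [0,0,0,0,0]
  ],
  "squeeze": 60
}}

```text
clock: 48.73
eef_pos: [0.6683, 0.0906, 0.1133]
ee_rot: [[-0.996, 0.084, 0.003], [0.084, 0.996, 0.004], [-0.003, 0.004, -1.0]]
force: [0.5, 6.4, 1.3]
width: 0.0127
grasp_force: 61.9
```

```bash
python3 - <<'E'
from h import *
go(.667,.0885,.110,175)
s=bot.read_state();print(s["force"],s["wrist_torque"])
E
```

```text
clock 48.73 pos [0.6683 0.0906 0.1133] yaw 175.17 w 0.0127 gf 61.9 q7 0.6 tilt [-0.003  0.004 -1.   ]
turn 0.17 shift now [ 1.1 -2.2  3.3] after turn [ 1.1 -2.2  3.3] mm
[0.47774405 6.38860514 1.26243872] [ 1.13367667  0.08549898 -0.05404382]
```

Request:
{"method": "move_arm", "body": {
  "moves": [
    [0,0.003,0,0,0],
    [0,0,0,6,0],
    [0,0,0,6,0],
    [0,0,0,6,0],
    [0,0,0,6,0],
    [0,0,0,6,0],
    [0,0,0,6,0],
    [0,0,0,6,0],
    [0,0,0,6,0],
    [0,0,0,6,0],
    [0,0,0,6,0],
    [0,0,0,6,0]
  ]
}}

```text
clock: 49.73
eef_pos: [0.6682, 0.0909, 0.1133]
ee_rot: [[-0.322, 0.947, 0.002], [0.947, 0.322, -0.0], [-0.001, 0.002, -1.0]]
force: [-1.3, -0.7, 6.6]
width: 0.0125
grasp_force: 62.6
```

Request:
{"method": "move_arm", "body": {
  "moves": [
    [0,0,0,3,0],
    [0,0,0,3,0],
    [0,0,0,0,0],
    [0,0,0,0,0]
  ]
}}

```text
clock: 50.07
eef_pos: [0.6682, 0.091, 0.1133]
ee_rot: [[-0.226, 0.974, 0.002], [0.974, 0.226, -0.0], [-0.001, 0.002, -1.0]]
force: [-1.7, -0.4, 7.0]
width: 0.0129
grasp_force: 62.7
```

```bash
python3 - <<'E'
from h import *
go(.667,.0905,.110,95)
s=bot.read_state();print(s["force"],s["wrist_torque"])
E
```

```text
clock 50.07 pos [0.6682 0.091  0.1133] yaw 103.07 w 0.0129 gf 62.7 q7 -0.43 tilt [-0.001  0.002 -1.   ]
turn 8.07 shift now [-0.2 -1.3  3.3] after turn [-0.4 -1.2  3.3] mm
[-1.70179813 -0.35112009  6.9962752 ] [-0.27501504  0.75010685 -0.06710607]
```

Request:
{"method": "move_arm", "body": {
  "moves": [
    [0,0,0,2,0],
    [0,0,0,2,0],
    [0,0,0,2,0],
    [0,0,0,0,0],
    [0,0,0,0,0]
  ]
}}

```text
clock: 50.48
eef_pos: [0.6683, 0.0911, 0.1133]
ee_rot: [[-0.127, 0.992, 0.002], [0.992, 0.127, -0.001], [-0.001, 0.002, -1.0]]
force: [-1.3, -1.7, 6.5]
width: 0.0125
grasp_force: 67.8
```

```bash
python3 - <<'E'
from h import *
go(.667,.0905,.110,95)
s=bot.read_state();print(s["force"],s["wrist_torque"])
E
```

```text
clock 50.48 pos [0.6683 0.0911 0.1133] yaw 97.28 w 0.0125 gf 67.8 q7 -0.51 tilt [-0.001  0.002 -1.   ]
turn 2.28 shift now [-0.4 -1.3  3.3] after turn [-0.4 -1.3  3.3] mm
[-1.33271805 -1.65516817  6.47948505] [-0.26999315  0.61388344  1.32948423]
```

Request:
{"method": "move_arm", "body": {
  "moves": [
    [0,0,0,-3,0],
    [0,0,0,0,0.036],
    [0,0,0,0,0.036],
    [0,0,0,0,0.036],
    [0,0,-0.03,0,0.036],
    [0,0,-0.03,0,0.036],
    [0,0,-0.03,0,0.036],
    [0,0,0,0,0.036],
    [-0.034,0.004,0,0,0.036],
    [-0.034,0.004,0,0,0.036],
    [-0.034,0.004,0,0,0.036],
    [-0.034,0.004,0,0,0.036]
  ]
}}

```text
clock: 51.48
eef_pos: [0.7077, -0.0418, 0.2012]
ee_rot: [[-0.175, 0.985, 0.0], [0.985, 0.175, -0.0], [-0.0, 0.0, -1.0]]
force: [0.4, 0.2, -0.1]
width: 0.0358
grasp_force: 0.0
```

Request:
{"method": "move_arm", "body": {
  "moves": [
    [-0.034,0.004,0,0,0.036],
    [0,0,0,-6.9,0.036],
    [0,0,0,-6.9,0.036],
    [0,0,0,-6.9,0.036],
    [0,0,0,-6.9,0.036],
    [0,0,0,-6.9,0.036],
    [0,0,0,-6.9,0.036],
    [0,0,0,-6.9,0.036],
    [0,0,0,-6.9,0.036],
    [0,0,0,-6.9,0.036],
    [0,0,0,-6.9,0.036],
    [0,0,0,-6.9,0.036]
  ]
}}

```text
clock: 52.48
eef_pos: [0.7173, -0.0733, 0.201]
ee_rot: [[-0.998, 0.065, 0.0], [0.065, 0.998, 0.0], [-0.0, 0.0, -1.0]]
force: [-0.2, -0.2, -0.6]
width: 0.0355
grasp_force: 0.0
```

Request:
{"method": "move_arm", "body": {
  "moves": [
    [0,0,0,0,0.036],
    [0,0,0,0,0.036]
  ]
}}

```text
clock: 52.65
eef_pos: [0.7172, -0.0734, 0.2007]
ee_rot: [[-0.997, 0.075, -0.0], [0.075, 0.997, 0.001], [0.0, 0.001, -1.0]]
force: [0.1, -0.4, -0.5]
width: 0.0361
grasp_force: 0.0
```

```bash
python3 - <<'E'
from h import *
go(.666,-.079,.1115,175)
f=bot.grab_frame("scene");save(f,"s8.png",(310,190,420,270),6)
E
```

```text
clock 52.65 pos [ 0.7172 -0.0734  0.2007] yaw 175.72 w 0.0361 gf 0.0 q7 0.97 tilt [ 0.     0.001 -1.   ]
turn 0.72 shift now [50.6 -9.5 89.2] after turn [ 50.5 -10.1  89.2] mm
```

View pics/s8.png

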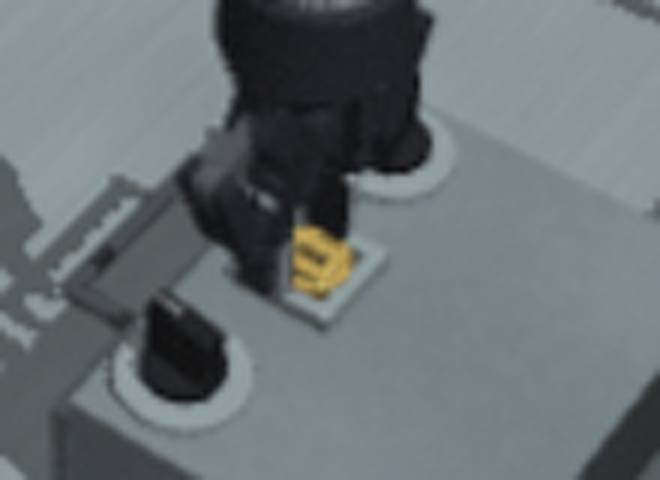

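The right knob's bar is at (185,340), roughly fore and aft. I'll move over it, grip and turn.

Request:
{"method": "move_arm", "body": {
  "moves": [
    [0.0255,-0.005,0,0,0.036],
    [0.025,-0.0045,0,0,0.036],
    [0,0,0,0,0.036],
    [0,0,0,0,0.036],
    [0,0,0.03,0,0.036],
    [0,0,0.03,0,0.036],
    [0,0,0.02,0,0.036],
    [0,0,0.008,0,0.036],
    [0,0,0,0,0.036],
    [0,0,0,0,0.036]
  ]
}}

```text
clock: 53.53
eef_pos: [0.6671, -0.0786, 0.1136]
ee_rot: [[-0.997, 0.071, 0.001], [0.071, 0.997, 0.001], [-0.001, 0.001, -1.0]]
force: [-0.8, 0.2, 0.2]
width: 0.0361
grasp_force: 0.0
```

Request:
{"method": "move_arm", "body": {
  "moves": [
    [0,0,0,0,0],
    [0,0,0,0,0],
    [0,0,0,0,0],
    [0,0,0,0,0],
    [0,0,0,0,0]
  ]
}}

```text
clock: 53.95
eef_pos: [0.6673, -0.0791, 0.1148]
ee_rot: [[-0.998, 0.07, 0.003], [0.07, 0.998, -0.0], [-0.003, -0.0, -1.0]]
force: [-0.7, 0.3, 6.3]
width: 0.0125
grasp_force: 61.0
```

```bash
python3 - <<'E'
from h import *
go(.666,-.079,.1115,175)
s=bot.read_state();print(s["force"],s["wrist_torque"])
E
```

```text
clock 53.95 pos [ 0.6673 -0.0791  0.1148] yaw 175.96 w 0.0125 gf 61.0 q7 0.86 tilt [-0.003 -0.    -1.   ]
turn 0.96 shift now [ 1.3 -0.   3.3] after turn [ 1.3 -0.   3.3] mm
[-0.68926575  0.27469856  6.31595928] [-0.10314221 -0.06228991  0.06736013]
```

Request:
{"method": "move_arm", "body": {
  "moves": [
    [0,0,0,6,0],
    [0,0,0,6,0],
    [0,0,0,6,0],
    [0,0,0,6,0],
    [0,0,0,6,0],
    [0,0,0,6,0],
    [0,0,0,6,0],
    [0,0,0,6,0],
    [0,0,0,6,0],
    [0,0,0,6,0],
    [0,0,0,6,0],
    [0,0,0,6,0]
  ]
}}

```text
clock: 54.95
eef_pos: [0.6674, -0.079, 0.1148]
ee_rot: [[-0.237, 0.972, 0.003], [0.972, 0.237, -0.0], [-0.001, 0.003, -1.0]]
force: [-0.2, -0.3, 5.6]
width: 0.0124
grasp_force: 61.0
```

Request:
{"method": "move_arm", "body": {
  "moves": [
    [0,0,0,2,0],
    [0,0,0,2,0],
    [0,0,0,1.5,0],
    [0,0,0,0,0],
    [0,0,0,0,0]
  ]
}}

```text
clock: 55.37
eef_pos: [0.6674, -0.079, 0.1148]
ee_rot: [[-0.15, 0.989, 0.003], [0.989, 0.15, -0.001], [-0.001, 0.003, -1.0]]
force: [0.0, -0.9, 7.1]
width: 0.0124
grasp_force: 61.7
```

```bash
python3 - <<'E'
from h import *
go(.666,-.079,.1115,97)
s=bot.read_state();print(s["force"],s["wrist_torque"])
E
```

```text
clock 55.37 pos [ 0.6674 -0.079   0.1148] yaw 98.61 w 0.0124 gf 61.7 q7 -0.24 tilt [-0.001  0.003 -1.   ]
turn 1.61 shift now [ 0.2 -1.4  3.3] after turn [ 0.2 -1.4  3.3] mm
[ 0.04988691 -0.89028921  7.11570115] [-0.14634296 -0.11289019  0.97513414]
```

Request:
{"method": "move_arm", "body": {
  "moves": [
    [0,0,0,1,0],
    [0,0,0,-3,0],
    [0,0,0,0,0.036],
    [0,0,0,0,0.036],
    [0,0,0,0,0.036],
    [0,0,-0.03,0,0.036],
    [0,0,-0.04,0,0.036],
    [0,0,-0.04,0,0.036],
    [0,0,-0.02,0,0.036],
    [-0.03,-0.025,0,0,0.036],
    [-0.03,-0.025,0,0,0.036],
    [-0.03,-0.025,0,0,0.036]
  ]
}}

```text
clock: 56.37
eef_pos: [0.6082, -0.1818, 0.2436]
ee_rot: [[-0.182, 0.983, 0.001], [0.983, 0.182, -0.0], [-0.0, 0.001, -1.0]]
force: [1.0, -0.2, -0.3]
width: 0.0363
grasp_force: 0.0
```

Request:
{"method": "move_arm", "body": {
  "moves": [
    [-0.03,-0.025,0,0,0.036],
    [-0.03,-0.025,0,0,0.036],
    [-0.03,0,0,0,0.036],
    [0,0,0,0,0.036],
    [0,0,0,0,0.036],
    [0,0,0,0,0.036]
  ]
}}

```text
clock: 56.87
eef_pos: [0.576, -0.2781, 0.2429]
ee_rot: [[-0.182, 0.983, -0.0], [0.983, 0.182, 0.001], [0.001, 0.0, -1.0]]
force: [0.4, 0.5, -0.3]
width: 0.0363
grasp_force: 0.0
```

```bash
python3 - <<'E'
from h import *
o=caps();im=np.zeros((600,800,3),np.uint8)
for n,(x0,y0,x1,y1),c in(("scene",(310,130,430,280),0),("top",(220,120,380,250),400)):
    A=cv2.cvtColor(o[n]["img"],cv2.COLOR_RGB2BGR)[y0:y1,x0:x1];s=400/(x1-x0);A=cv2.resize(A,None,fx=s,fy=s,interpolation=cv2.INTER_CUBIC);im[:A.shape[0],c:c+A.shape[1]]=A[:, :400]
cv2.imwrite("pics/end.png",im)
P=cloud(o["top"]);z=P[...,2];k=(z>0.045)&(z<0.07)&(abs(P[...,1])<.035)&(P[...,0]>.5)&(P[...,0]<.61);print("handle",np.percentile(P[k][:,0],[5,50,90]))
s=bot.read_state();print(s["clock"],s["force"],s["eef_pos"])
E
```

```text
handle [0.57603891 0.57935811 0.58293838]
56.9667 [-0.55734687  0.11739107 -0.08208575] [ 0.5763705  -0.27713654  0.24306138]
```

View pics/end.png

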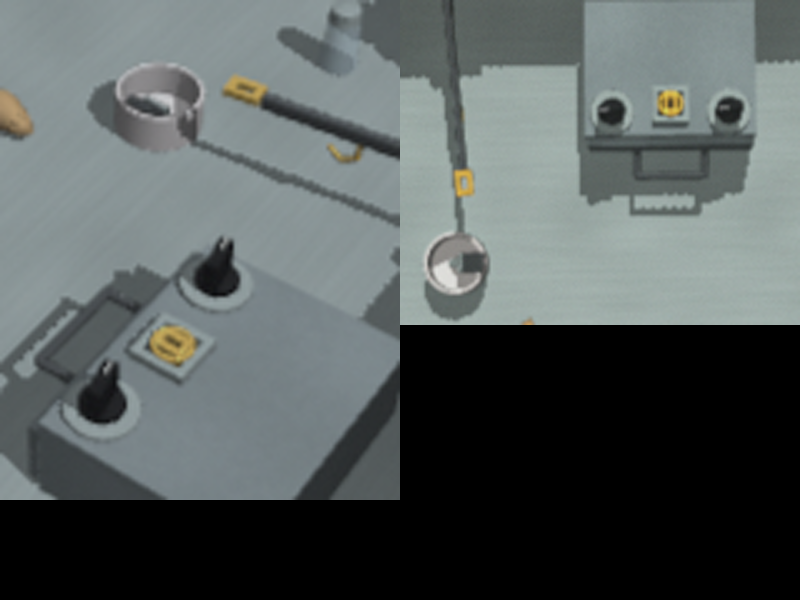

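The drawer is shut and the plug is locked at (172,345). Both knobs are crosswise at (220,268) and (105,390), the key is in the ramekin at (150,102), and no jar is left outside. Handing in.

```bash
python3 -c "
from station import bot
print(bot.hand_in())"
```

```text
the job is handed in; nothing more can be done
None
```

The job is handed in, with no verdict returned; my last checks showed all four jars inside the shut and locked drawer, both knobs at their stops and the key in the ramekin, at about 57 s of the 210 s allowed.

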